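# Set out the parts for an inlet service

## Robot

A 6-joint arm with a two-finger parallel gripper is mounted at the origin on a cart in front of the work surface, level with it; the furniture and walls round the work are solid. World frame = base frame: x ahead of the robot, y to its left, z up, the work surface at z = 0. Lengths are in m, angles in rad, forces in N, time in s.
With the tool pointing down it reaches from about 0.25 to 0.725 m from the base axis. Payload 4 kg.
Tool frame: the origin (TCP) lies between the finger pads; the fingertips stand 11 mm ahead of it and the grasp point (between the pads) lies 8 mm behind it (bot.tip_extent is the distance from the TCP to the fingertips, in m); z points along the fingers, y is the line along which they close (so a half turn about z gives the same grasp; the last joint's range is limited). The gripper opens to 85 mm and grips with 20 to 120 N. Pads are 22 mm wide; open, the fingers measure 114 mm over their backs; the gripper's body (76 mm by 85 mm) begins 54 mm behind the grasp point. The pads swing forward as they close: fully open they stand 13 mm farther back than shut.
Start: joints at [1.309, 0.241, 0.005, 1.335, 0, 1.571], TCP at [0.129, 0.483, 0.218] pointing down, gripper open.
Joint ranges: [-2.72, 2.72], [-1.05, 1.87], [-1.09, 1.28], [-1.99, 2.15], [-1.42, 1.44], [-3.14, 3.14]. Speed limits (rad/s): [2.79, 2.79, 3.14, 3.14, 3.14, 3.14].

## Interface

Orientations are given as a unit quaternion [x, y, z, w].
In Python, from workcell import bot gives the robot as it stands. The module is installed in compiled form; this text tells all that it offers.
- The arm moves only by the tool drive_tool, never from a script. Its argument "rows" is a list of rows, each an object of numbers: "dx", "dy", "dz": the shift along the tool's x, y, z in units of 50 mm (1.0 is 50 mm); "wx", "wy", "wz": the turn, a rotation vector about the tool's x, y, z in units of 5 degrees (1.0 is 5 degrees); "hand": the finger opening in mm, from 0 to 85.4. A call has 1 to 20 rows; each row is the pose to reach, as a shift and turn from the pose commanded when the call began, along the tool's axes at that moment; what a row does not reach only later rows make up. A row lasts 1/10 s, in which the tool goes at most 50 mm and 8.59 degrees, less where a joint would pass 70% of its speed; a pose out of reach is approached as far as the arm can. A call with a gripper value outside its range is refused whole. The fingers move at their own pace and stop on an object; the grip force is fixed at half the most. Time passes only in rows, so rows that repeat a pose let the fingers close. It gives the time, the measured TCP pose, the force, the opening and the grip force at its end, in the units of the state.
- bot.get_obs(): the state, without advancing time (a new reading comes with each control period).
- bot.camera(name): name is "scene" or "top" or "wrist"; returns the picture (384x512x3 uint8, red, green, blue); there is no depth.
- bot.get_calibration(name): a dict with "vfov" (degrees; the focal length in pixels is half the picture's height over the tangent of half this angle, whatever the lens; pixels are square), "cx", "cy" (the principal point, pixels), "origin" and "rotation" of the camera in the world; the wrist camera has in their place "mount" (4x4, takes a point from camera to tool coordinates, whose origin is the TCP and whose axes are the flange's). Camera axes: x right, y up, looking along -z (the intrinsics and any distortion apply to the point x, -y, -z); pixel columns grow to the right and rows downward; lengths in m; the calibration is good to about 2 mm. A picture is of the moment at which its call begins: read the wrist's pose just before it. get_calibration takes no time and is no camera call.
- bot.job_done(): hands the job in; it is judged then, once.
Trained networks look in the newest picture that a camera, given by its name, has taken for a name from the list of things; names that differ only in an ending like _2 or _b are one class to them, and where a whole thing is asked for, a point or a joint stands for the part that bears it (a point fixed in the world has none). Each returns a list of dicts, best first, with "score" (0 to 1); they miss things now and then, are a little off and sometimes report something else, mostly with a low value. They report only what shows in the picture. A call takes as long as a camera call. They do not tell look-alikes from the thing itself.
- bot.look_for(camera, thing): "extent" ([centre column, centre row, width, height] in pixels, round what is visible of it).
- bot.outline_of(camera, thing): "region" (384x512 bool, what is visible of it) and "extent" ([centre column, centre row, width, height] in pixels, round what is visible of it).
The state is a dict: "clock": time; "joint_pos": joint angles; "joint_vel": joint speeds; "tau": joint torques, N m; "eef_pos": TCP position; "tool_rot": TCP orientation; "ft_force": force on the tool from outside, world axes, zero at the start; "ft_torque": the same for the moment, N m; "grip_width": finger opening in m; "grasp_force": force on a finger pad.
Only numpy, scipy, OpenCV 4.12 (cv2) and the standard library are available. Lean on these libraries where they do the work, as an engineer would, in place of code of your own. Each camera call takes 0.05 s, during which the arm holds its last target. There are 200 camera calls.

## Task

Set out the parts for servicing the gas chromatograph's inlet, using the things at the front of the bench: lay the medium carton flat and squarely on the large one and the small carton squarely on the medium one, all long sides parallel; stand the jar between the large carton and the vial rack, in line with the large carton's long axis and 4 cm off the end that faces the rack; stand the timer upright behind the rack, centred on it, parallel to it and 3 cm off its far long side, with its screen towards the rack. Do not shift the large carton, the rack, the beaker or the tape roll.

Things in the scene. Friction and masses are not known exactly. Their poses are not given: they have to be found in the camera images.
- large_carton_pt (a point): The largest of the three white cartons at the front, 66 (x) x 100 (y) x 45 (z, height) mm, flat top; it stays where it is, 25 to 32 cm to the left or right of the rack, one end towards it. The point is the centre of its top face; y runs along its long side, x roughly away from the robot, z up. (Cartons and a rack far left or at the back of the bench are no part of the job.)
- rack_pt (a point): Low blue vial rack near the front edge of the bench, 53 (x) x 108 (y) x 22 (z) mm, with three vials fixed in it that reach about 36 mm above the bench; it stays where it is. The point is the centre of its top, 22 mm above the bench; y runs along its long side, x points to its far side, away from the robot, z up.
- medium_carton_pt (a point): The middle-sized white carton, lying flat, 52 (x) x 88 (y) x 30 (z) mm, 80 to 170 g. The point is its centre, 15 mm above its underside; y runs along its long side. Grasp across its 52 mm width.
- small_carton_pt (a point): The smallest white carton, lying flat, 46 (x) x 62 (y) x 24 (z) mm, 50 to 120 g. The point is its centre, 12 mm above its underside; y runs along its long side. Grasp across its 46 mm width.
- jar_pt (a point): Round plastic jar with a screw lid, 45 mm in diameter at the lid (body 42 mm) and 45 mm tall, standing upright. The point is its centre, 22.5 mm above its underside; z is its axis.
- timer_pt (a point): Small white lab timer standing upright on its edge: 18 mm thick (x), 62 mm wide (y), 58 mm tall (z). The point is its centre, 29 mm above its underside; its screen looks along -x, which at the start is roughly towards the robot. Grasp across its thickness.
- beaker_pt (a point): Clear small beaker, 57 mm in diameter and 68 mm tall, a bystander behind the work; the point is its centre, 34 mm up.
- tape_pt (a point): Roll of label tape lying flat near the front edge to the left of the other things, 69 mm in diameter and 19 mm tall, a bystander; the point is its centre, 9.5 mm up.
Mind the look-alikes: they are no part of the job. What is shaped like the part that bears medium_carton_pt but red is not meant.

How it is judged:
At the end, for the whole second after the job is handed in: Cartons stacked by size, each centred within 12 mm, parallel within 0.2 rad; jar upright 40 (+-13) mm off the large one's rack end, within 15 mm of its axis; timer upright, 30 (+-13) mm behind the rack, centred within 15 mm, parallel within 0.2 rad, facing it; all at rest (z of medium_carton_pt in the frame of large_carton_pt between 0.01 and 0.02 m and horizontal distance between medium_carton_pt and large_carton_pt below 0.012 m and angle between the y axis of medium_carton_pt and the y axis of large_carton_pt, either way round below 0.2 rad and angle between each of medium_carton_pt, small_carton_pt, jar_pt, timer_pt's own z axis and vertical below 0.1 rad and z of small_carton_pt in the frame of medium_carton_pt between 0.022 and 0.032 m and horizontal distance between small_carton_pt and medium_carton_pt below 0.012 m and angle between the y axis of small_carton_pt and the y axis of medium_carton_pt, either way round below 0.2 rad and x of jar_pt in the frame of large_carton_pt between -0.015 and 0.015 m and height (world z) of jar_pt below 0.027 m and ((y of rack_pt in the frame of large_carton_pt above 0 m and y of jar_pt in the frame of large_carton_pt between 0.099 and 0.125 m) or (y of rack_pt in the frame of large_carton_pt below 0 m and y of jar_pt in the frame of large_carton_pt between -0.125 and -0.099 m)) and x of timer_pt in the frame of rack_pt between 0.052 and 0.078 m and y of timer_pt in the frame of rack_pt between -0.015 and 0.015 m and angle between the y axis of timer_pt and the y axis of rack_pt, either way round below 0.2 rad and height (world z) of timer_pt below 0.034 m and x of rack_pt in the frame of timer_pt below 0 m and linear speed of each of medium_carton, small_carton, jar, timer below 0.02 m/s); the robot touches nothing.
It fails at once if the large carton is shifted by more than 20 mm (distance of large_carton_pt from where it was at the start of the episode above 0.02 m).
It fails at once if the rack is shifted by more than 20 mm (distance of rack_pt from where it was at the start of the episode above 0.02 m).
It fails at once if the beaker is shifted by more than 20 mm (distance of beaker_pt from where it was at the start of the episode above 0.02 m).
It fails at once if the tape roll is shifted by more than 20 mm (distance of tape_pt from where it was at the start of the episode above 0.02 m).
It also fails if it takes over 128 s, if anything falls off the work surface, if the arm or the gripper's body presses on something with over 40 N, if the wrist force passes 120 N, or if a joint passes its speed limit or range.

## Working session

There is one attempt and no reset: what is moved stays moved. The work goes in short steps, Python scripts to look and compute and a tool call to move; the robot and the scene stay as the last step left them, time stands still between calls to the robot, and variables do not carry over. Pictures are saved under pics/ and viewed, at most 16 in all, crops included, and the job is handed in when it is done.

Besides the shell and the picture viewer there is one more tool, called after "Request:" as name(argument=value, ...), one argument or row to a line, values as JSON. drive_tool: Moves the arm, as the interface text tells. Its arguments: {"type":"object","properties":{"rows":{"type":"array","items":{"type":"object","properties":{"dx":{"type":"number"},"dy":{"type":"number"},"dz":{"type":"number"},"wx":{"type":"number"},"wy":{"type":"number"},"wz":{"type":"number"},"hand":{"type":"number"}}}}},"required":["rows"]}

```bash
mkdir -p pics; python3 - <<'E'
from workcell import bot
import cv2,numpy as np
for n in ["scene","top"]:
    im=bot.camera(n); cv2.imwrite(f"pics/{n}0.png",cv2.resize(im[:,:,::-1],(800,600),interpolation=cv2.INTER_CUBIC))
    print(n,bot.get_calibration(n))
    for t in ["large_carton_pt","rack_pt","medium_carton_pt","small_carton_pt","jar_pt","timer_pt","beaker_pt","tape_pt"]:
        print(t,[(np.round(d["extent"]).tolist(),round(d["score"],2)) for d in bot.look_for(n,t)[:4]])
print(bot.get_calibration("wrist")); print(bot.get_obs())
E
```

```text
scene {'vfov': 43.81748627261406, 'cx': 254.04238268487657, 'cy': 190.21239043595077, 'origin': array([ 0.00888097, -0.11210831,  1.19475558]), 'rotation': array([ 0.20269565, -0.12826081, -0.49388513,  0.83578772])}
large_carton_pt [([378.0, 271.0, 48.0, 47.0], 0.6), ([123.0, 164.0, 27.0, 23.0], 0.17)]
rack_pt [([275.0, 226.0, 44.0, 30.0], 0.69)]
medium_carton_pt [([395.0, 233.0, 23.0, 38.0], 0.91), ([252.0, 178.0, 37.0, 32.0], 0.74)]
small_carton_pt [([206.0, 157.0, 27.0, 19.0], 0.57)]
jar_pt [([219.0, 210.0, 17.0, 19.0], 0.62)]
timer_pt [([171.0, 184.0, 18.0, 26.0], 0.68)]
beaker_pt [([360.0, 204.0, 30.0, 26.0], 0.96), ([172.0, 184.0, 18.0, 26.0], 0.26)]
tape_pt [([124.0, 164.0, 25.0, 22.0], 0.6)]
top {'vfov': 57.451915798698124, 'cx': 253.57814230334466, 'cy': 196.37167087450754, 'origin': array([0.39652918, 0.15437348, 1.3180661 ]), 'rotation': array([-0.05339247,  0.03962149,  0.71381262, -0.69717352])}
large_carton_pt [([361.0, 211.0, 35.0, 25.0], 0.82), ([281.0, 214.0, 32.0, 20.0], 0.6)]
rack_pt [([282.0, 213.0, 30.0, 18.0], 0.61)]
medium_carton_pt [([361.0, 176.0, 25.0, 25.0
[... 705 characters left out ...]
+00]])}
{'clock': 0.9, 'joint_pos': array([1.30902527e+00, 2.40572748e-01, 4.99859038e-03, 1.33520037e+00,
       1.91556928e-05, 1.57081277e+00]), 'joint_vel': array([-0.00065293, -0.00036222, -0.00042153,  0.00028646, -0.00041654,
        0.00113016]), 'tau': array([-8.68580228e-04, -3.72193694e+01,  2.52694970e+01,  1.06454088e-03,
       -1.68721681e-04, -2.90226659e-06]), 'eef_pos': array([0.12938976, 0.48296736, 0.21791955]), 'tool_rot': array([ 1.30520295e-01,  9.91445638e-01,  1.20570841e-05, -8.07339416e-06]), 'ft_force': array([ 0.36780136, -0.39845689, -0.51234928]), 'ft_torque': array([-0.03253523,  0.05408959, -0.01220293]), 'grasp_force': 0.0, 'grip_width': 0.08527960170580197}
```

View pics/top0.png

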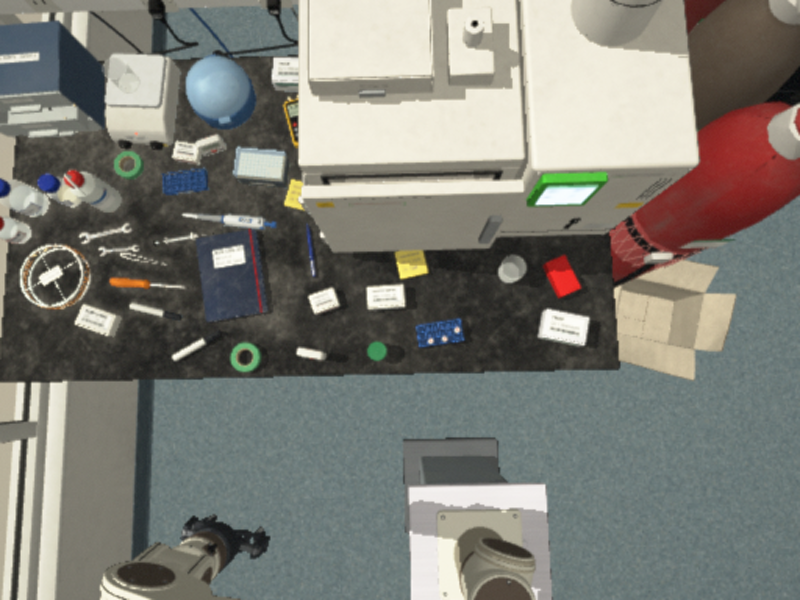

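View pics/scene0.png

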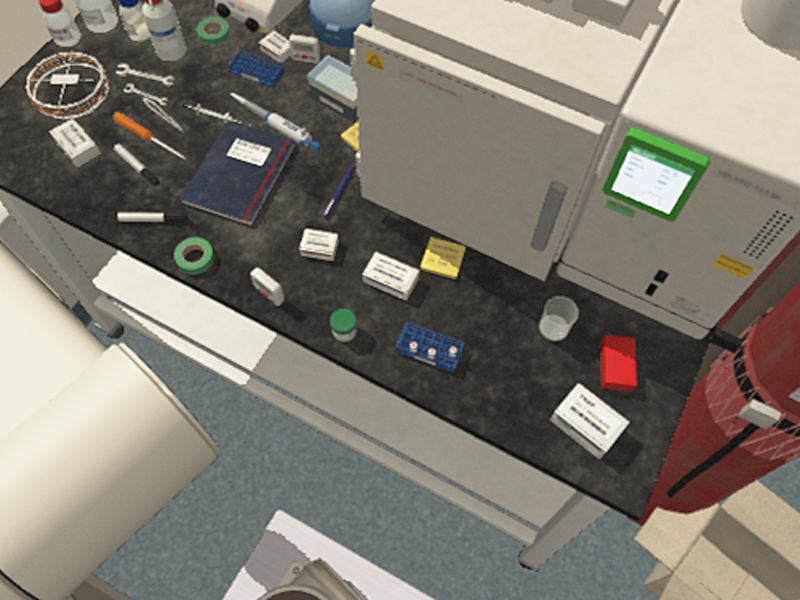

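```bash
cat > h.py <<'E'
from workcell import bot
import cv2,numpy as np
from scipy.spatial.transform import Rotation as R
from scipy.optimize import minimize
DIM={"large_carton_pt":(.066,.1,.045),"rack_pt":(.053,.108,.022),"medium_carton_pt":(.052,.088,.03),"small_carton_pt":(.046,.062,.024),"jar_pt":.0435,"timer_pt":(.018,.062,.058),"beaker_pt":.057,"tape_pt":.069}
H={"jar_pt":.045,"beaker_pt":.068,"tape_pt":.019}
def cam(n,obs=None):
    c=bot.get_calibration(n); f=192/np.tan(np.radians(c["vfov"])/2)
    if n=="wrist":
        T=np.eye(4);T[:3,:3]=R.from_quat(obs["tool_rot"]).as_matrix();T[:3,3]=obs["eef_pos"];T=T@c["mount"];o,M=T[:3,3],T[:3,:3]
    else:
        o=np.array(c["origin"]);r=np.array(c["rotation"]);M=R.from_quat(r).as_matrix() if r.size==4 else r
    return f,c["cx"],c["cy"],o,M
def proj(C,P):
    f,cx,cy,o,M=C;q=(np.asarray(P)-o)@M
    return np.c_[cx+f*q[:,0]/-q[:,2],cy-f*q[:,1]/-q[:,2]]
def ray(C,u,v,z):
    f,cx,cy,o,M=C;d=M@np.array([(u-cx)/f,-(v-cy)/f,-1]);return o+d*(z-o[2])/d[2]
def pts(t,x,y,a,z0=0):
    if t in H:
        th=np.linspace(0,2*np.pi,32);r=DIM[t]/2
        return np.array([[x+r*np.cos(k),y+r*np.sin(k),z0+z] for z in(0,H[t]) for k in th])
    d=np.array(DIM[t])
    P=np.array([[i,j,k] for i in(-.5,.5) for j in(-.5,.5) for k in(0,1)])*d
    return P@R.from_euler("z",a).as_matrix().T+[x,y,z0]
def fit(views,t,x,y,a=0,z0=0):
    """views: list of (C,mask); maximise silhouette IoU over x,y,yaw"""
    S=4
    def cost(p):
        s=0
        for C,m in views:
            w=np.zeros((384*S//2,512*S//2),np.uint8)
            hull=cv2.convexHull(proj(C,pts(t,p[0],p[1],p[2],z0)).astype(np.float32))
            w=cv2.fillPoly(w,[np.round((hull+.5)*S/2*16).astype(np.int32)],1,shift=4)
            mm=m
            s+=1-(w&mm).sum()/max(1,(w|mm).sum())
        return s/len(views)
    V=views;views=[(C,cv2.resize(m.astype(np.uint8),(512*S//2,384*S//2),interpolation=cv2.INTER_NEAREST)) for C,m in V]
    best=None
    for a0 in ([0] if t in H else a+np.array([-.6,-.3,0,.3,.6])):
        p0=np.array([x,y,a0]);sim=np.array([p0,p0+[.01,0,0],p0+[0,.01,0],p0+[0,0,.2]])
        r=minimize(cost,p0,method="Nelder-Mead",options=dict(initial_simplex=sim,xatol=2e-4,fatol=1e-4,maxiter=150))
        if best is None or r.fun<best.fun:best=r
    return best.x,best.fun
def toolmove(dp,obs=None):
    """world shift -> tool-axis units"""
    o=obs or bot.get_obs();return R.from_quat(o["tool_rot"]).as_matrix().T@np.asarray(dp)/.05
E
python3 - <<'E'
from h import *
Cs={n:cam(n) for n in("scene","top")}
px={"large_carton_pt":(361,211),"rack_pt":(282,213),"medium_carton_pt":(246,190),"small_carton_pt":(208,192),"jar_pt":(241.5,224.5),"timer_pt":(199,226),"beaker_pt":(327,174),"tape_pt":(157,228)}
for n in Cs: bot.camera(n)
for t,(u,v) in px.items():
    z=H.get(t,DIM[t][2] if t not in H else 0)
    p=ray(Cs["top"],u,v,z);vs=[]
    for n in Cs:
        for d in bot.outline_of(n,t):
            q=proj(Cs[n],[[p[0],p[1],z/2]])[0]
            if np.hypot(*(q-d["extent"][:2]))<14: vs.append((Cs[n],d["region"]));break
    print(t,p.round(3),len(vs),*( [(x.round(3),round(f,2)) for x,f in [fit([v],t,p[0],p[1]) for v in vs]+[fit(vs,t,p[0],p[1])]] if vs else []))
o=bot.get_obs();print(R.from_quat(o["tool_rot"]).as_matrix().round(3))
E
```

```text
large_carton_pt [ 0.502 -0.211  0.045] 2 (array([ 0.51 , -0.215, -0.232]), np.float64(0.04)) (array([ 0.511, -0.212, -0.249]), np.float64(0.05)) (array([ 0.51 , -0.215, -0.233]), np.float64(0.06))
rack_pt [0.504 0.074 0.022] 2 (array([0.506, 0.074, 0.098]), np.float64(0.09)) (array([0.507, 0.081, 0.152]), np.float64(0.1)) (array([0.506, 0.077, 0.121]), np.float64(0.12))
medium_carton_pt [0.592 0.205 0.03 ] 2 (array([0.595, 0.202, 0.025]), np.float64(0.05)) (array([0.596, 0.202, 0.039]), np.float64(0.12)) (array([0.595, 0.202, 0.057]), np.float64(0.09))
small_carton_pt [0.589 0.348 0.024] 2 (array([0.589, 0.351, 0.269]), np.float64(0.05)) (array([0.589, 0.355, 0.339]), np.float64(0.12)) (array([0.59 , 0.352, 0.319]), np.float64(0.1))
jar_pt [0.464 0.223 0.045] 2 (array([0.465, 0.224, 0.149]), np.float64(0.13)) (array([0.466, 0.227, 0.059]), np.float64(0.07)) (array([0.465, 0.227, 0.045]), np.float64(0.11))
timer_pt [0.461 0.376 0.058] 2 (array([ 0.463,  0.378, -0.26 ]), np.float64(0.16)) (array([ 0.462,  0.384, -0.18 ]), np.float64(0.27)) (array([ 0.462,  0.379, -0.21 ]), np.float64(0.23))
beaker_pt [ 0.637 -0.09   0.068] 2 (array([ 0.654, -0.099, -0.165]), np.float64(0.15)) (array([ 0.654, -0.098, -0.08 ]), np.float64(0.08)) (array([ 0.652, -0.098, -0.129]), np.float64(0.12))
tape_pt [0.459 0.54  0.019] 2 (array([ 0.459,  0.541, -0.136]), np.float64(0.2)) (array([0.458, 0.544, 0.114]), np.float64(0.38)) (array([0.46 , 0.542, 0.019]), np.float64(0.29))
[[-0.966  0.259  0.   ]
 [ 0.259  0.966  0.   ]
 [ 0.     0.    -1.   ]]
```

Request:
drive_tool(
  rows=[
    {"dx": -8.95,"dy": -2.42,"dz": -0.6,"wz": 15,"hand": 85},
    {"dx": -8.95,"dy": -2.42,"dz": -0.6,"wz": 15,"hand": 85},
    {"dx": -8.95,"dy": -2.42,"dz": -0.6,"wz": 15,"hand": 85},
    {"dx": -8.95,"dy": -2.42,"dz": -0.6,"wz": 15,"hand": 85},
    {"dx": -8.95,"dy": -2.42,"dz": -0.6,"wz": 15,"hand": 85},
    {"dx": -8.95,"dy": -2.42,"dz": -0.6,"wz": 15,"hand": 85},
    {"dx": -8.95,"dy": -2.42,"dz": -0.6,"wz": 15,"hand": 85},
    {"dx": -8.95,"dy": -2.42,"dz": -0.6,"wz": 15,"hand": 85},
    {"dx": -8.95,"dy": -2.42,"dz": -0.6,"wz": 15,"hand": 85},
    {"dx": -8.95,"dy": -2.42,"dz": -0.6,"wz": 15,"hand": 85},
    {"dx": -8.95,"dy": -2.42,"dz": -0.6,"wz": 15,"hand": 85},
    {"dx": -8.95,"dy": -2.42,"dz": -0.6,"wz": 15,"hand": 85},
    {"dx": -8.95,"dy": -2.42,"dz": -0.6,"wz": 15,"hand": 85},
    {"dx": -8.95,"dy": -2.42,"dz": -0.6,"wz": 15,"hand": 85},
    {"dx": -8.95,"dy": -2.42,"dz": -0.6,"wz": 15,"hand": 85},
    {"dx": -8.95,"dy": -2.42,"dz": -0.6,"wz": 15,"hand": 85},
    {"dx": -8.95,"dy": -2.42,"dz": -0.6,"wz": 15,"hand": 85},
    {"dx": -8.95,"dy": -2.42,"dz": -0.6,"wz": 15,"hand": 85},
  ],
)

```text
invalid input at $.rows[0]: expected keys dx, dy, dz, wx, wy, wz, hand
```

```bash
cat > look.py <<'E'
import sys
from h import *
G={"large_carton_pt":(.51,-.215,-.233),"rack_pt":(.506,.077,.12),"medium_carton_pt":(.595,.202,.05),"small_carton_pt":(.59,.352,.3),"jar_pt":(.465,.226,0),"timer_pt":(.462,.379,-.21),"beaker_pt":(.653,-.098,0)}
o=bot.get_obs();im=bot.camera("wrist");C=cam("wrist",o)
print(o["clock"],o["eef_pos"].round(4),R.from_quat(o["tool_rot"]).as_euler("xyz",degrees=True).round(2),"tip",bot.tip_extent)
out=im.copy()
for t in sys.argv[2].split(","):
    t,*g=t.split(":");t+="_pt";x,y,a=G[t]
    z0=0
    if g: x,y,a,z0=map(float,g)
    q=proj(C,[[x,y,z0+.015]])[0]
    ds=[d for d in bot.outline_of("wrist",t) if np.hypot(*(q-d["extent"][:2]))<60]
    if not ds: print(t,"missed",q);continue
    d=min(ds,key=lambda d:np.hypot(*(q-d["extent"][:2])))
    p,f=fit([(C,d["region"])],t,x,y,a,z0)
    print(t,p.round(4),"iou",round(1-f,3),"score",round(d["score"],2),"ext",np.round(d["extent"]))
    cv2.polylines(out,[cv2.convexHull(proj(C,pts(t,*p,z0)).astype(np.int32))],True,(255,0,0),1)
cv2.imwrite(f"pics/{sys.argv[1]}.png",cv2.resize(out[:,:,::-1],(800,600),interpolation=cv2.INTER_CUBIC))
E
python3 look.py w1 rack,medium_carton,small_carton,jar,timer
```

```text
1.8 [0.1294 0.483  0.2179] [180.  -0. 165.] tip 0.011
rack_pt missed [ 89.25330462 419.08765775]
medium_carton_pt missed [173.20033605 439.39544477]
small_carton_pt missed [251.54832143 422.95682208]
jar_pt missed [159.86317194 386.91310225]
timer_pt missed [246.88209352 367.99766282]
```

View pics/w1.png

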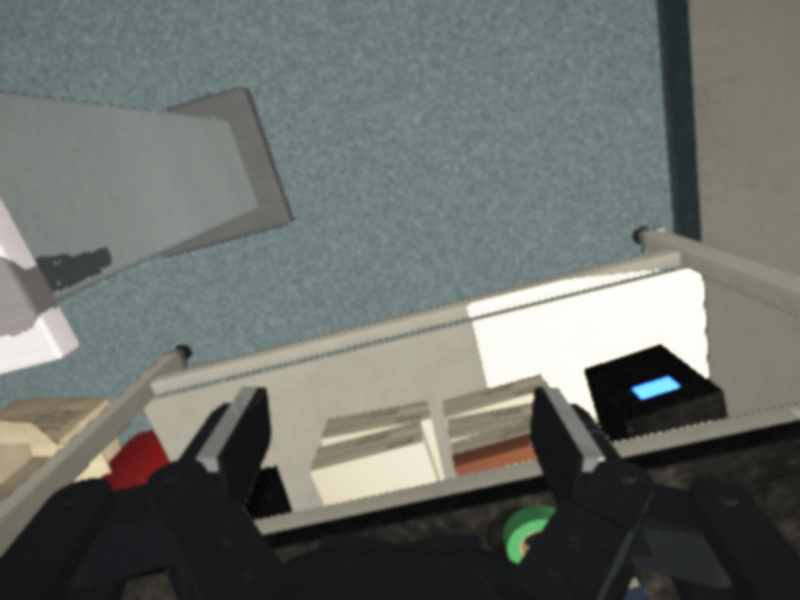

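Request:
drive_tool(
  rows=[
    {"dx": -8.95,"dy": -2.42,"dz": -0.6,"wx": 0,"wy": 0,"wz": 15,"hand": 85},
    {"dx": -8.95,"dy": -2.42,"dz": -0.6,"wx": 0,"wy": 0,"wz": 15,"hand": 85},
    {"dx": -8.95,"dy": -2.42,"dz": -0.6,"wx": 0,"wy": 0,"wz": 15,"hand": 85},
    {"dx": -8.95,"dy": -2.42,"dz": -0.6,"wx": 0,"wy": 0,"wz": 15,"hand": 85},
    {"dx": -8.95,"dy": -2.42,"dz": -0.6,"wx": 0,"wy": 0,"wz": 15,"hand": 85},
    {"dx": -8.95,"dy": -2.42,"dz": -0.6,"wx": 0,"wy": 0,"wz": 15,"hand": 85},
    {"dx": -8.95,"dy": -2.42,"dz": -0.6,"wx": 0,"wy": 0,"wz": 15,"hand": 85},
    {"dx": -8.95,"dy": -2.42,"dz": -0.6,"wx": 0,"wy": 0,"wz": 15,"hand": 85},
    {"dx": -8.95,"dy": -2.42,"dz": -0.6,"wx": 0,"wy": 0,"wz": 15,"hand": 85},
    {"dx": -8.95,"dy": -2.42,"dz": -0.6,"wx": 0,"wy": 0,"wz": 15,"hand": 85},
    {"dx": -8.95,"dy": -2.42,"dz": -0.6,"wx": 0,"wy": 0,"wz": 15,"hand": 85},
    {"dx": -8.95,"dy": -2.42,"dz": -0.6,"wx": 0,"wy": 0,"wz": 15,"hand": 85},
    {"dx": -8.95,"dy": -2.42,"dz": -0.6,"wx": 0,"wy": 0,"wz": 15,"hand": 85},
    {"dx": -8.95,"dy": -2.42,"dz": -0.6,"wx": 0,"wy": 0,"wz": 15,"hand": 85},
    {"dx": -8.95,"dy": -2.42,"dz": -0.6,"wx": 0,"wy": 0,"wz": 15,"hand": 85},
    {"dx": -8.95,"dy": -2.42,"dz": -0.6,"wx": 0,"wy": 0,"wz": 15,"hand": 85},
    {"dx": -8.95,"dy": -2.42,"dz": -0.6,"wx": 0,"wy": 0,"wz": 15,"hand": 85},
    {"dx": -8.95,"dy": -2.42,"dz": -0.6,"wx": 0,"wy": 0,"wz": 15,"hand": 85},
  ],
)

```text
clock: 3.9
eef_pos: [0.5302, 0.2504, 0.248]
tool_rot: [0.707, 0.707, 0.0, 0.0]
ft_force: [-0.5, 0.0, -0.7]
grip_width: 0.0846
grasp_force: 0.0
```

```bash
python3 look.py w2 rack,medium_carton,small_carton,jar,timer
```

```text
3.9 [0.5302 0.2504 0.248 ] [180.    -0.    90.02] tip 0.011
rack_pt [0.5059 0.0755 0.1084] iou 0.931 score 0.63 ext [239. 265.  44.  71.]
medium_carton_pt [0.5943 0.2028 0.0445] iou 0.951 score 0.91 ext [302. 188.  43.  68.]
small_carton_pt [0.589  0.352  0.3037] iou 0.959 score 0.61 ext [303.  72.  50.  64.]
jar_pt [0.4636 0.2236 0.1063] iou 0.945 score 0.63 ext [205. 178.  35.  38.]
timer_pt [ 0.4619  0.378  -0.1654] iou 0.876 score 0.94 ext [197.  46.  26.  66.]
```

View pics/w2.png

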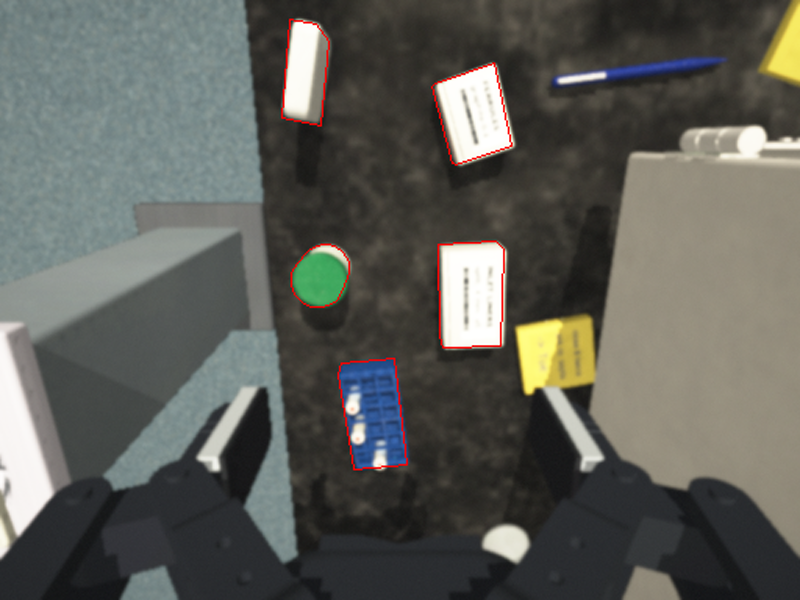

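Request:
drive_tool(
  rows=[
    {"dx": -0.95,"dy": 1.28,"dz": 1.0,"wx": 0,"wy": 0,"wz": -0.51,"hand": 85},
    {"dx": -0.95,"dy": 1.28,"dz": 2.0,"wx": 0,"wy": 0,"wz": -0.51,"hand": 85},
    {"dx": -0.95,"dy": 1.28,"dz": 2.8,"wx": 0,"wy": 0,"wz": -0.51,"hand": 85},
    {"dx": -0.95,"dy": 1.28,"dz": 3.4,"wx": 0,"wy": 0,"wz": -0.51,"hand": 85},
    {"dx": -0.95,"dy": 1.28,"dz": 3.9,"wx": 0,"wy": 0,"wz": -0.51,"hand": 85},
    {"dx": -0.95,"dy": 1.28,"dz": 4.3,"wx": 0,"wy": 0,"wz": -0.51,"hand": 85},
    {"dx": -0.95,"dy": 1.28,"dz": 4.6,"wx": 0,"wy": 0,"wz": -0.51,"hand": 85},
    {"dx": -0.95,"dy": 1.28,"dz": 4.64,"wx": 0,"wy": 0,"wz": -0.51,"hand": 85},
    {"dx": -0.95,"dy": 1.28,"dz": 4.64,"wx": 0,"wy": 0,"wz": -0.51,"hand": 40},
    {"dx": -0.95,"dy": 1.28,"dz": 4.64,"wx": 0,"wy": 0,"wz": -0.51,"hand": 40},
    {"dx": -0.95,"dy": 1.28,"dz": 4.64,"wx": 0,"wy": 0,"wz": -0.51,"hand": 40},
    {"dx": -0.95,"dy": 1.28,"dz": 4.64,"wx": 0,"wy": 0,"wz": -0.51,"hand": 40},
    {"dx": -0.95,"dy": 1.28,"dz": 4.64,"wx": 0,"wy": 0,"wz": -0.51,"hand": 40},
    {"dx": -0.95,"dy": 1.28,"dz": 4.64,"wx": 0,"wy": 0,"wz": -0.51,"hand": 40},
    {"dx": -0.95,"dy": 1.28,"dz": 4.64,"wx": 0,"wy": 0,"wz": -0.51,"hand": 40},
  ],
)

```text
clock: 5.7
eef_pos: [0.5944, 0.2028, 0.016]
tool_rot: [0.691, 0.723, 0.0, 0.0]
ft_force: [-0.5, -0.3, 0.6]
grip_width: 0.0397
grasp_force: 0.0
```

```bash
python3 - <<'E'
from h import *
a=bot.camera("wrist");b=bot.camera("scene")
o=bot.get_obs();print(o["grip_width"],o["grasp_force"])
s=cv2.resize(b[130:290,150:400],(500,320),interpolation=cv2.INTER_CUBIC)
im=np.zeros((600,800,3),np.uint8);im[:280,:373]=cv2.resize(a,(373,280));im[280:600,:500]=s
cv2.imwrite("pics/m1.png",im[:,:,::-1])
E
```

```text
0.03961806483120394 0.0
```

View pics/m1.png

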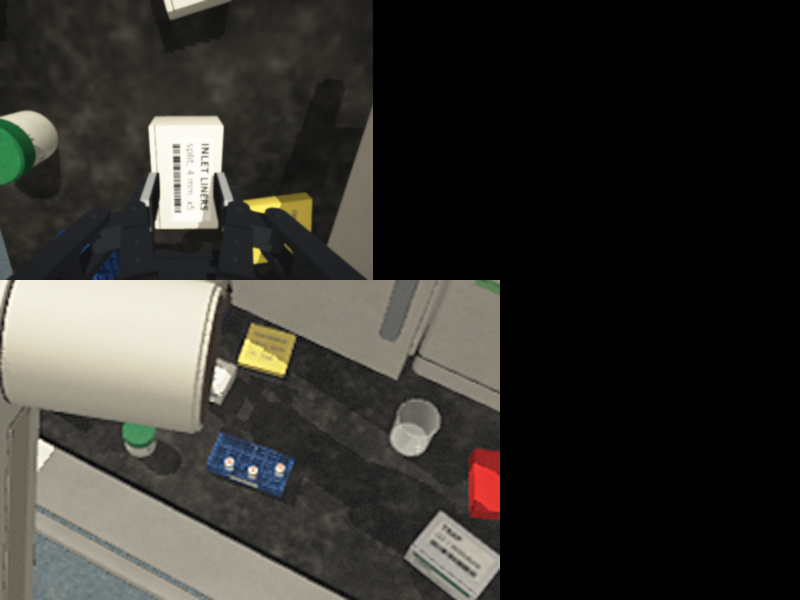

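Request:
drive_tool(
  rows=[
    {"dx": 0,"dy": 0,"dz": 0,"wx": 0,"wy": 0,"wz": 0,"hand": 20},
    {"dx": 0,"dy": 0,"dz": 0,"wx": 0,"wy": 0,"wz": 0,"hand": 20},
    {"dx": 0,"dy": 0,"dz": 0,"wx": 0,"wy": 0,"wz": 0,"hand": 20},
  ],
)

```text
clock: 6.1
eef_pos: [0.5946, 0.203, 0.0169]
tool_rot: [0.691, 0.723, 0.0, 0.0]
ft_force: [-1.7, 0.9, 5.8]
grip_width: 0.0202
grasp_force: 2.7
```

```bash
python3 look.py m2 medium_carton
```

```text
6.1 [0.5946 0.203  0.0169] [ 1.7995e+02 -3.0000e-02  9.2560e+01] tip 0.011
medium_carton_pt [0.5943 0.2025 0.0475] iou 0.723 score 0.98 ext [254. 236. 104. 153.]
```

View pics/m2.png

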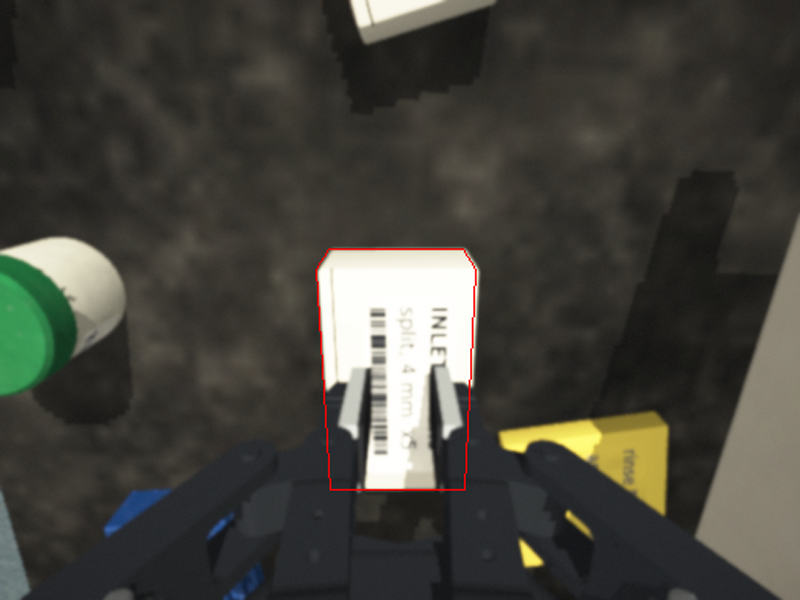

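Request:
drive_tool(
  rows=[
    {"dx": 0,"dy": 0,"dz": -0.4,"wx": 0,"wy": 0,"wz": 0,"hand": 80},
    {"dx": 0,"dy": 0,"dz": -0.6,"wx": 0,"wy": 0,"wz": 0,"hand": 80},
    {"dx": 0,"dy": 0,"dz": -0.6,"wx": 0,"wy": 0,"wz": 0,"hand": 80},
    {"dx": 0,"dy": 0,"dz": -0.6,"wx": 0,"wy": 0,"wz": 0,"hand": 80},
    {"dx": 0,"dy": 0,"dz": -0.3,"wx": 0,"wy": 0,"wz": 0,"hand": 80},
    {"dx": 0,"dy": 0,"dz": 0,"wx": 0,"wy": 0,"wz": 0,"hand": 80},
    {"dx": 0,"dy": 0,"dz": 0.1,"wx": 0,"wy": 0,"wz": 0,"hand": 80},
    {"dx": 0,"dy": 0,"dz": 0.2,"wx": 0,"wy": 0,"wz": 0,"hand": 80},
    {"dx": 0,"dy": 0,"dz": 0.2,"wx": 0,"wy": 0,"wz": 0,"hand": 80},
  ],
)

```text
clock: 7.1
eef_pos: [0.5938, 0.2026, 0.005]
tool_rot: [0.691, 0.723, -0.001, -0.0]
ft_force: [-1.0, 0.9, -1.0]
grip_width: 0.0804
grasp_force: 0.0
```

Request:
drive_tool(
  rows=[
    {"dx": 0,"dy": 0,"dz": 0.05,"wx": 0,"wy": 0,"wz": 0,"hand": 80},
    {"dx": 0,"dy": 0,"dz": 0.1,"wx": 0,"wy": 0,"wz": 0,"hand": 80},
    {"dx": 0,"dy": 0,"dz": 0.1,"wx": 0,"wy": 0,"wz": 0,"hand": 60},
    {"dx": 0,"dy": 0,"dz": 0.1,"wx": 0,"wy": 0,"wz": 0,"hand": 57},
    {"dx": 0,"dy": 0,"dz": 0.1,"wx": 0,"wy": 0,"wz": 0,"hand": 57},
    {"dx": 0,"dy": 0,"dz": 0.1,"wx": 0,"wy": 0,"wz": 0,"hand": 57},
  ],
)

```text
clock: 7.7
eef_pos: [0.5945, 0.2028, 0.0011]
tool_rot: [0.691, 0.723, 0.0, 0.0]
ft_force: [0.4, -0.7, 1.0]
grip_width: 0.057
grasp_force: 0.0
```

```bash
python3 look.py m3 medium_carton
```

```text
7.7 [0.5945 0.2028 0.0011] [ 1.7998e+02 -1.0000e-02  9.2550e+01] tip 0.011
medium_carton_pt [0.5947 0.2025 0.0451] iou 0.974 score 0.68 ext [252. 249. 111. 170.]
```

View pics/m3.png

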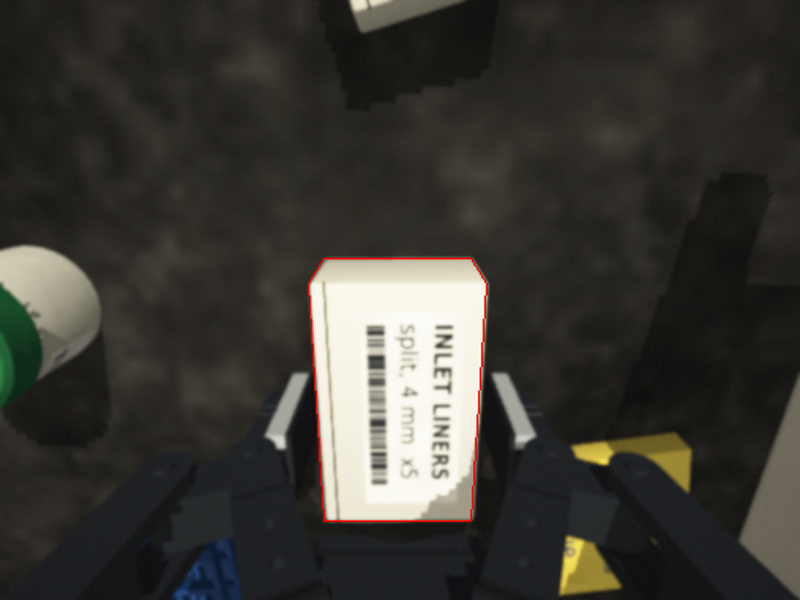

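Request:
drive_tool(
  rows=[
    {"dx": 0,"dy": 0,"dz": 0,"wx": 0,"wy": 0,"wz": 0,"hand": 46},
    {"dx": 0,"dy": 0,"dz": 0,"wx": 0,"wy": 0,"wz": 0,"hand": 44},
    {"dx": 0,"dy": 0,"dz": 0,"wx": 0,"wy": 0,"wz": 0,"hand": 44},
    {"dx": 0,"dy": 0,"dz": 0,"wx": 0,"wy": 0,"wz": 0,"hand": 44},
  ],
)

```text
clock: 8.2
eef_pos: [0.5948, 0.2029, 0.0014]
tool_rot: [0.691, 0.723, 0.001, 0.0]
ft_force: [0.3, 0.6, 3.7]
grip_width: 0.0504
grasp_force: 64.4
```

Request:
drive_tool(
  rows=[
    {"dx": 0,"dy": 0,"dz": -0.1,"wx": 0,"wy": 0,"wz": 0,"hand": 44},
    {"dx": 0,"dy": 0,"dz": -0.4,"wx": 0,"wy": 0,"wz": 0,"hand": 44},
    {"dx": 0,"dy": 0,"dz": -0.9,"wx": 0,"wy": 0,"wz": 0,"hand": 44},
    {"dx": 0,"dy": 0,"dz": -1.5,"wx": 0,"wy": 0,"wz": 0,"hand": 44},
    {"dx": 0,"dy": 0,"dz": -2.2,"wx": 0,"wy": 0,"wz": 0,"hand": 44},
    {"dx": -0.4,"dy": -0.1,"dz": -3.0,"wx": 0,"wy": 0,"wz": 0,"hand": 44},
    {"dx": -1.1,"dy": -0.27,"dz": -3.7,"wx": 0,"wy": 0,"wz": 0.3,"hand": 44},
    {"dx": -1.9,"dy": -0.46,"dz": -4,"wx": 0,"wy": 0,"wz": 0.6,"hand": 44},
    {"dx": -2.7,"dy": -0.65,"dz": -4,"wx": 0,"wy": 0,"wz": 0.9,"hand": 44},
    {"dx": -3.5,"dy": -0.85,"dz": -4,"wx": 0,"wy": 0,"wz": 1.2,"hand": 44},
    {"dx": -4.3,"dy": -1.04,"dz": -4,"wx": 0,"wy": 0,"wz": 1.5,"hand": 44},
    {"dx": -5.1,"dy": -1.24,"dz": -4,"wx": 0,"wy": 0,"wz": 1.8,"hand": 44},
    {"dx": -5.9,"dy": -1.43,"dz": -4,"wx": 0,"wy": 0,"wz": 2.1,"hand": 44},
    {"dx": -6.7,"dy": -1.62,"dz": -4,"wx": 0,"wy": 0,"wz": 2.4,"hand": 44},
    {"dx": -7.5,"dy": -1.82,"dz": -4,"wx": 0,"wy": 0,"wz": 2.6,"hand": 44},
    {"dx": -8.3,"dy": -2.0,"dz": -4,"wx": 0,"wy": 0,"wz": 2.9,"hand": 44},
    {"dx": -9.0,"dy": -2.18,"dz": -4,"wx": 0,"wy": 0,"wz": 3.1,"hand": 44},
    {"dx": -9.4,"dy": -2.28,"dz": -4,"wx": 0,"wy": 0,"wz": 3.18,"hand": 44},
    {"dx": -9.57,"dy": -2.32,"dz": -4,"wx": 0,"wy": 0,"wz": 3.18,"hand": 44},
    {"dx": -9.57,"dy": -2.32,"dz": -4,"wx": 0,"wy": 0,"wz": 3.18,"hand": 44},
  ],
)

```text
clock: 10.2
eef_pos: [0.4991, -0.281, 0.2003]
tool_rot: [0.785, 0.619, -0.0, -0.001]
ft_force: [-0.4, 0.9, -1.2]
grip_width: 0.0499
grasp_force: 64.0
```

```bash
python3 look.py m4 large_carton,beaker
```

```text
10.2 [ 0.4991 -0.281   0.2003] [-1.7993e+02 -3.0000e-02  7.6560e+01] tip 0.011
large_carton_pt [ 0.5102 -0.2142 -0.2258] iou 0.972 score 0.88 ext [251. 107.  68. 102.]
beaker_pt missed [366.41205515 -52.75664431]
```

View pics/m4.png

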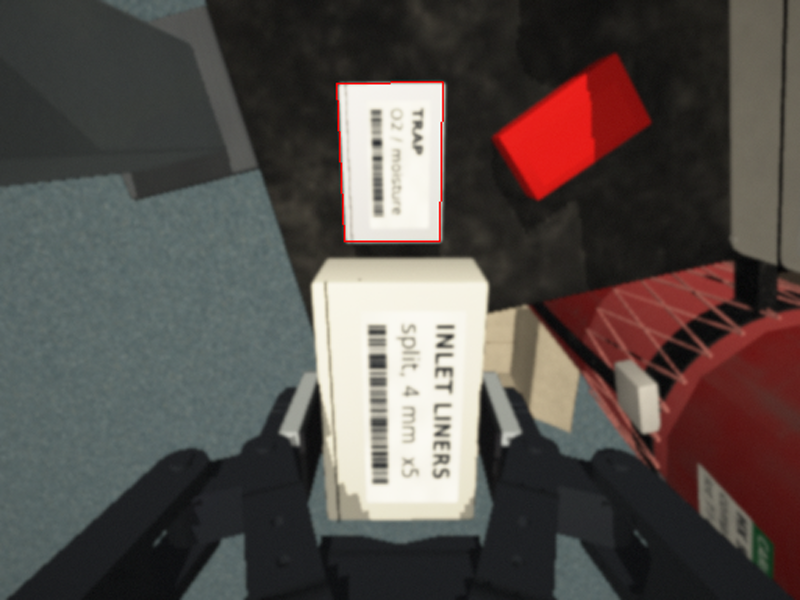

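Request:
drive_tool(
  rows=[
    {"dx": 0.5,"dy": -0.05,"dz": 0.3,"wx": 0,"wy": 0,"wz": -0.1,"hand": 44},
    {"dx": 1.0,"dy": -0.09,"dz": 0.8,"wx": 0,"wy": 0,"wz": -0.1,"hand": 44},
    {"dx": 1.35,"dy": -0.09,"dz": 1.4,"wx": 0,"wy": 0,"wz": -0.1,"hand": 44},
    {"dx": 1.35,"dy": -0.09,"dz": 2.0,"wx": 0,"wy": 0,"wz": -0.1,"hand": 44},
    {"dx": 1.35,"dy": -0.09,"dz": 2.5,"wx": 0,"wy": 0,"wz": -0.1,"hand": 44},
    {"dx": 1.35,"dy": -0.09,"dz": 2.8,"wx": 0,"wy": 0,"wz": -0.1,"hand": 44},
    {"dx": 1.35,"dy": -0.09,"dz": 2.95,"wx": 0,"wy": 0,"wz": -0.1,"hand": 44},
    {"dx": 1.35,"dy": -0.09,"dz": 3.03,"wx": 0,"wy": 0,"wz": -0.1,"hand": 44},
    {"dx": 1.35,"dy": -0.09,"dz": 3.07,"wx": 0,"wy": 0,"wz": -0.1,"hand": 44},
    {"dx": 1.35,"dy": -0.09,"dz": 3.07,"wx": 0,"wy": 0,"wz": -0.1,"hand": 44},
  ],
)

```text
clock: 11.35
eef_pos: [0.5116, -0.2137, 0.0481]
tool_rot: [0.782, 0.624, 0.0, 0.001]
ft_force: [-0.6, 0.2, -0.5]
grip_width: 0.0502
grasp_force: 64.0
```

Request:
drive_tool(
  rows=[
    {"dx": 0,"dy": 0,"dz": 0.02,"wx": 0,"wy": 0,"wz": 0,"hand": 44},
    {"dx": 0,"dy": -0.02,"dz": 0.04,"wx": 0,"wy": 0,"wz": 0,"hand": 44},
    {"dx": 0,"dy": -0.02,"dz": 0.04,"wx": 0,"wy": 0,"wz": 0,"hand": 44},
  ],
)

```text
clock: 11.65
eef_pos: [0.511, -0.2139, 0.0465]
tool_rot: [0.782, 0.623, 0.001, 0.001]
ft_force: [0.7, 0.3, 2.0]
grip_width: 0.0503
grasp_force: 64.3
```

Request:
drive_tool(
  rows=[
    {"dx": 0,"dy": 0,"dz": 0,"wx": 0,"wy": 0,"wz": 0,"hand": 66},
    {"dx": 0,"dy": 0,"dz": 0,"wx": 0,"wy": 0,"wz": 0,"hand": 66},
    {"dx": 0,"dy": 0,"dz": 0,"wx": 0,"wy": 0,"wz": 0,"hand": 66},
    {"dx": 0,"dy": 0,"dz": -0.3,"wx": 0,"wy": 0,"wz": 0,"hand": 66},
    {"dx": 0,"dy": 0,"dz": -0.9,"wx": 0,"wy": 0,"wz": 0,"hand": 80},
    {"dx": 0,"dy": 0,"dz": -1.8,"wx": 0,"wy": 0,"wz": 0,"hand": 80},
    {"dx": 0,"dy": 0,"dz": -2.8,"wx": 0,"wy": 0,"wz": 0,"hand": 80},
    {"dx": 0,"dy": 0,"dz": -3.6,"wx": 0,"wy": 0,"wz": 0,"hand": 80},
    {"dx": 0,"dy": 0,"dz": -3.6,"wx": 0,"wy": 0,"wz": 0,"hand": 80},
    {"dx": 0,"dy": 0,"dz": -3.6,"wx": 0,"wy": 0,"wz": 0,"hand": 80},
  ],
)

```text
clock: 12.65
eef_pos: [0.5106, -0.2137, 0.2265]
tool_rot: [0.782, 0.624, 0.001, 0.001]
ft_force: [-0.2, 0.2, -0.3]
grip_width: 0.0801
grasp_force: 0.0
```

```bash
python3 look.py m5 medium_carton:.51:-.214:-.226:.045,beaker
```

```text
12.65 [ 0.5106 -0.2137  0.2265] [1.7985e+02 3.0000e-02 7.7150e+01] tip 0.011
medium_carton_pt [ 0.511  -0.2133 -0.2275] iou 0.981 score 0.85 ext [255. 167.  49.  86.]
beaker_pt [ 0.6517 -0.0954  0.0756] iou 0.948 score 0.67 ext [364.  32.  76.  59.]
```

View pics/m5.png

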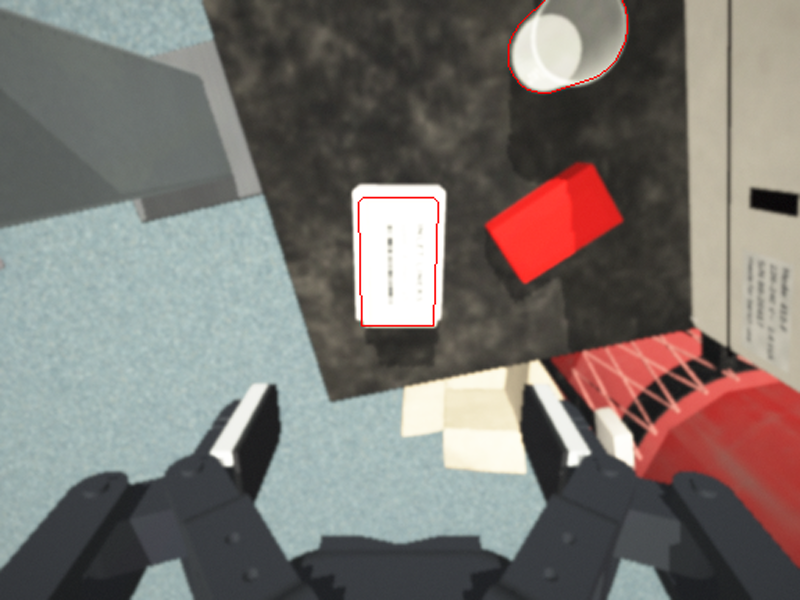

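Request:
drive_tool(
  rows=[
    {"dx": 1,"dy": -0.09,"dz": 0.2,"wx": 0,"wy": 0,"wz": -0.5,"hand": 75},
    {"dx": 2,"dy": -0.17,"dz": 0.4,"wx": 0,"wy": 0,"wz": -1.1,"hand": 75},
    {"dx": 3,"dy": -0.26,"dz": 0.6,"wx": 0,"wy": 0,"wz": -1.6,"hand": 75},
    {"dx": 4,"dy": -0.35,"dz": 0.8,"wx": 0,"wy": 0,"wz": -2.1,"hand": 75},
    {"dx": 5,"dy": -0.43,"dz": 1.0,"wx": 0,"wy": 0,"wz": -2.7,"hand": 75},
    {"dx": 6,"dy": -0.52,"dz": 1.2,"wx": 0,"wy": 0,"wz": -3.2,"hand": 75},
    {"dx": 7,"dy": -0.61,"dz": 1.4,"wx": 0,"wy": 0,"wz": -3.7,"hand": 75},
    {"dx": 8,"dy": -0.7,"dz": 1.5,"wx": 0,"wy": 0,"wz": -4.3,"hand": 75},
    {"dx": 9,"dy": -0.78,"dz": 1.5,"wx": 0,"wy": 0,"wz": -4.8,"hand": 75},
    {"dx": 10,"dy": -0.87,"dz": 1.5,"wx": 0,"wy": 0,"wz": -5.3,"hand": 75},
    {"dx": 11,"dy": -0.96,"dz": 1.5,"wx": 0,"wy": 0,"wz": -5.8,"hand": 75},
    {"dx": 11.38,"dy": -0.99,"dz": 2,"wx": 0,"wy": 0,"wz": -6.05,"hand": 75},
    {"dx": 11.38,"dy": -0.99,"dz": 2.6,"wx": 0,"wy": 0,"wz": -6.05,"hand": 75},
    {"dx": 11.38,"dy": -0.99,"dz": 3.2,"wx": 0,"wy": 0,"wz": -6.05,"hand": 75},
    {"dx": 11.38,"dy": -0.99,"dz": 3.7,"wx": 0,"wy": 0,"wz": -6.05,"hand": 75},
    {"dx": 11.38,"dy": -0.99,"dz": 4.1,"wx": 0,"wy": 0,"wz": -6.05,"hand": 75},
    {"dx": 11.38,"dy": -0.99,"dz": 4.4,"wx": 0,"wy": 0,"wz": -6.05,"hand": 75},
    {"dx": 11.38,"dy": -0.99,"dz": 4.52,"wx": 0,"wy": 0,"wz": -6.05,"hand": 75},
    {"dx": 11.38,"dy": -0.99,"dz": 4.52,"wx": 0,"wy": 0,"wz": -6.05,"hand": 75},
  ],
)

```text
clock: 14.7
eef_pos: [0.5873, 0.3516, -0.0023]
tool_rot: [0.592, 0.806, -0.001, -0.001]
ft_force: [0.7, -0.4, 0.0]
grip_width: 0.0751
grasp_force: 0.0
```

```bash
python3 look.py s1 small_carton
```

```text
14.7 [ 0.5873  0.3516 -0.0023] [-1.7983e+02  4.0000e-02  1.0739e+02] tip 0.011
small_carton_pt [0.5897 0.3521 0.3055] iou 0.962 score 0.71 ext [261. 250.  92. 123.]
```

Request:
drive_tool(
  rows=[
    {"dx": 0,"dy": 0.04,"dz": 0.05,"wx": 0,"wy": 0,"wz": 0,"hand": 75},
    {"dx": 0,"dy": 0.04,"dz": 0.1,"wx": 0,"wy": 0,"wz": 0,"hand": 56},
    {"dx": 0,"dy": 0.04,"dz": 0.1,"wx": 0,"wy": 0,"wz": 0,"hand": 38},
    {"dx": 0,"dy": 0.04,"dz": 0.1,"wx": 0,"wy": 0,"wz": 0,"hand": 38},
    {"dx": 0,"dy": 0.04,"dz": 0.1,"wx": 0,"wy": 0,"wz": 0,"hand": 38},
    {"dx": 0,"dy": 0.04,"dz": 0.1,"wx": 0,"wy": 0,"wz": 0,"hand": 38},
    {"dx": 0,"dy": 0.04,"dz": 0.1,"wx": 0,"wy": 0,"wz": 0,"hand": 38},
  ],
)

```text
clock: 15.5
eef_pos: [0.5905, 0.3531, -0.005]
tool_rot: [0.592, 0.806, 0.0, 0.0]
ft_force: [-0.3, -1.3, 3.7]
grip_width: 0.0435
grasp_force: 63.5
```

Request:
drive_tool(
  rows=[
    {"dx": 0,"dy": 0,"dz": -0.2,"wx": 0,"wy": 0,"wz": 0,"hand": 38},
    {"dx": 0,"dy": 0,"dz": -0.7,"wx": 0,"wy": 0,"wz": 0,"hand": 38},
    {"dx": 0,"dy": 0,"dz": -1.4,"wx": 0,"wy": 0,"wz": 0,"hand": 38},
    {"dx": -0.3,"dy": -0.14,"dz": -2.2,"wx": 0,"wy": 0,"wz": 0.2,"hand": 38},
    {"dx": -1.0,"dy": -0.47,"dz": -2.9,"wx": 0,"wy": 0,"wz": 0.6,"hand": 38},
    {"dx": -1.8,"dy": -0.85,"dz": -3.2,"wx": 0,"wy": 0,"wz": 1.1,"hand": 38},
    {"dx": -2.6,"dy": -1.23,"dz": -3.2,"wx": 0,"wy": 0,"wz": 1.6,"hand": 38},
    {"dx": -3.4,"dy": -1.61,"dz": -3.2,"wx": 0,"wy": 0,"wz": 2.1,"hand": 38},
    {"dx": -4.2,"dy": -1.99,"dz": -3.2,"wx": 0,"wy": 0,"wz": 2.6,"hand": 38},
    {"dx": -5.0,"dy": -2.37,"dz": -3.2,"wx": 0,"wy": 0,"wz": 3.1,"hand": 38},
    {"dx": -5.8,"dy": -2.75,"dz": -3.2,"wx": 0,"wy": 0,"wz": 3.6,"hand": 38},
    {"dx": -6.6,"dy": -3.13,"dz": -3.2,"wx": 0,"wy": 0,"wz": 4.1,"hand": 38},
    {"dx": -7.4,"dy": -3.51,"dz": -3.2,"wx": 0,"wy": 0,"wz": 4.6,"hand": 38},
    {"dx": -8.2,"dy": -3.89,"dz": -3.2,"wx": 0,"wy": 0,"wz": 5.1,"hand": 38},
    {"dx": -9.0,"dy": -4.27,"dz": -3.2,"wx": 0,"wy": 0,"wz": 5.6,"hand": 38},
    {"dx": -9.7,"dy": -4.6,"dz": -3.1,"wx": 0,"wy": 0,"wz": 5.9,"hand": 38},
    {"dx": -10.2,"dy": -4.83,"dz": -2.8,"wx": 0,"wy": 0,"wz": 6.09,"hand": 38},
    {"dx": -10.33,"dy": -4.9,"dz": -2.4,"wx": 0,"wy": 0,"wz": 6.09,"hand": 38},
    {"dx": -10.33,"dy": -4.9,"dz": -1.9,"wx": 0,"wy": 0,"wz": 6.09,"hand": 38},
    {"dx": -10.33,"dy": -4.9,"dz": -1.84,"wx": 0,"wy": 0,"wz": 6.09,"hand": 38},
  ],
)

```text
clock: 17.5
eef_pos: [0.5078, -0.2127, 0.0834]
tool_rot: [0.783, 0.622, -0.002, -0.003]
ft_force: [-1.0, -0.3, -0.4]
grip_width: 0.0433
grasp_force: 63.0
```

```bash
python3 look.py s2 small_carton:.511:-.2133:-.2275:.089; python3 -c "
from h import *
print(bot.get_obs()['ft_force'],bot.get_obs()['grip_width'])"
```

```text
17.5 [ 0.5078 -0.2127  0.0834] [-1.796e+02 -7.000e-02  7.688e+01] tip 0.011
small_carton_pt [ 0.5085 -0.2128 -0.2308] iou 0.956 score 0.7 ext [256. 254.  99. 126.]
[-0.12568437  0.51412884 -0.8131518 ] 0.04363622399446063
```

View pics/s2.png

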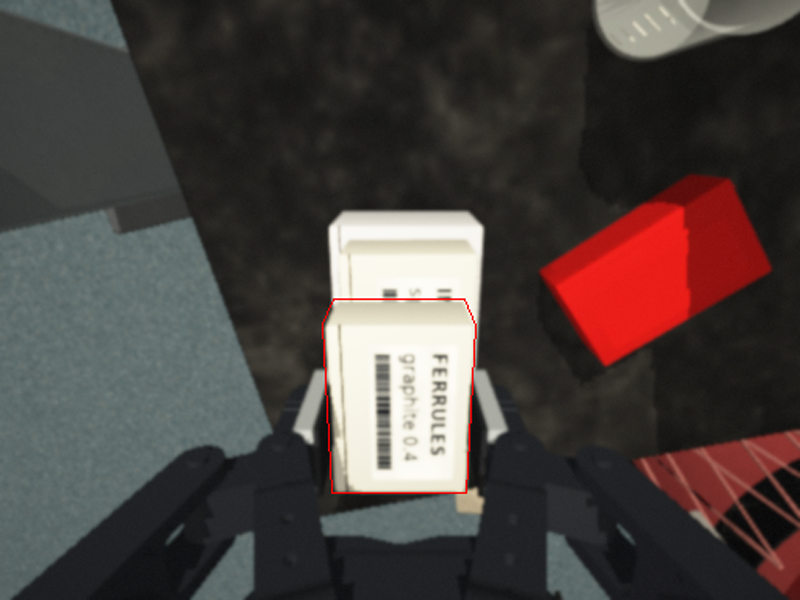

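Request:
drive_tool(
  rows=[
    {"dx": 0,"dy": 0,"dz": 0.1,"wx": 0,"wy": 0,"wz": 0,"hand": 38},
    {"dx": 0,"dy": 0,"dz": 0.18,"wx": 0,"wy": 0,"wz": 0,"hand": 38},
    {"dx": 0,"dy": 0,"dz": 0.24,"wx": 0,"wy": 0,"wz": 0,"hand": 38},
    {"dx": 0,"dy": 0,"dz": 0.27,"wx": 0,"wy": 0,"wz": 0,"hand": 38},
    {"dx": 0,"dy": 0,"dz": 0.27,"wx": 0,"wy": 0,"wz": 0,"hand": 38},
  ],
)

```text
clock: 18.1
eef_pos: [0.5108, -0.2131, 0.0729]
tool_rot: [0.783, 0.622, -0.0, -0.0]
ft_force: [0.4, -0.2, -0.6]
grip_width: 0.0438
grasp_force: 63.0
```

Request:
drive_tool(
  rows=[
    {"dx": 0,"dy": 0,"dz": 0.02,"wx": 0,"wy": 0,"wz": 0,"hand": 38},
    {"dx": 0,"dy": 0,"dz": 0.04,"wx": 0,"wy": 0,"wz": 0,"hand": 38},
    {"dx": 0,"dy": 0,"dz": 0.05,"wx": 0,"wy": 0,"wz": 0,"hand": 38},
    {"dx": 0,"dy": 0,"dz": 0.05,"wx": 0,"wy": 0,"wz": 0,"hand": 38},
  ],
)

```text
clock: 18.5
eef_pos: [0.5108, -0.2132, 0.0704]
tool_rot: [0.783, 0.622, -0.0, -0.0]
ft_force: [-0.4, 0.0, -1.4]
grip_width: 0.0434
grasp_force: 63.0
```

Request:
drive_tool(
  rows=[
    {"dx": 0,"dy": 0,"dz": 0.02,"wx": 0,"wy": 0,"wz": 0,"hand": 38},
    {"dx": 0,"dy": 0,"dz": 0.03,"wx": 0,"wy": 0,"wz": 0,"hand": 38},
    {"dx": 0,"dy": 0,"dz": 0.03,"wx": 0,"wy": 0,"wz": 0,"hand": 38},
  ],
)

```text
clock: 18.8
eef_pos: [0.511, -0.2133, 0.07]
tool_rot: [0.783, 0.622, 0.0, 0.0]
ft_force: [-2.2, 0.8, 4.4]
grip_width: 0.0428
grasp_force: 63.7
```

Contact; release, lift and check.

Request:
drive_tool(
  rows=[
    {"dx": 0,"dy": 0,"dz": 0,"wx": 0,"wy": 0,"wz": 0,"hand": 60},
    {"dx": 0,"dy": 0,"dz": 0,"wx": 0,"wy": 0,"wz": 0,"hand": 60},
    {"dx": 0,"dy": 0,"dz": 0,"wx": 0,"wy": 0,"wz": 0,"hand": 60},
    {"dx": 0,"dy": 0,"dz": -0.3,"wx": 0,"wy": 0,"wz": 0,"hand": 60},
    {"dx": 0,"dy": 0,"dz": -0.9,"wx": 0,"wy": 0,"wz": 0,"hand": 75},
    {"dx": 0,"dy": 0,"dz": -1.8,"wx": 0,"wy": 0,"wz": 0,"hand": 75},
    {"dx": 0,"dy": 0,"dz": -2.7,"wx": 0,"wy": 0,"wz": 0,"hand": 75},
    {"dx": 0,"dy": 0,"dz": -3.2,"wx": 0,"wy": 0,"wz": 0,"hand": 75},
    {"dx": 0,"dy": 0,"dz": -3.2,"wx": 0,"wy": 0,"wz": 0,"hand": 75},
    {"dx": 0,"dy": 0,"dz": -3.2,"wx": 0,"wy": 0,"wz": 0,"hand": 75},
  ],
)

```text
clock: 19.8
eef_pos: [0.5111, -0.2133, 0.2291]
tool_rot: [0.783, 0.622, 0.0, 0.0]
ft_force: [-0.4, -0.6, 0.6]
grip_width: 0.0754
grasp_force: 0.0
```

```bash
python3 look.py s3 small_carton:.511:-.2133:-.2275:.075,beaker
```

```text
19.8 [ 0.5111 -0.2133  0.2291] [1.7994e+02 1.0000e-02 7.6950e+01] tip 0.011
small_carton_pt [ 0.5111 -0.2136 -0.2216] iou 0.965 score 0.56 ext [257. 173.  46.  63.]
beaker_pt [ 0.652  -0.0953  0.0972] iou 0.947 score 0.73 ext [360.  30.  75.  60.]
```

View pics/s3.png

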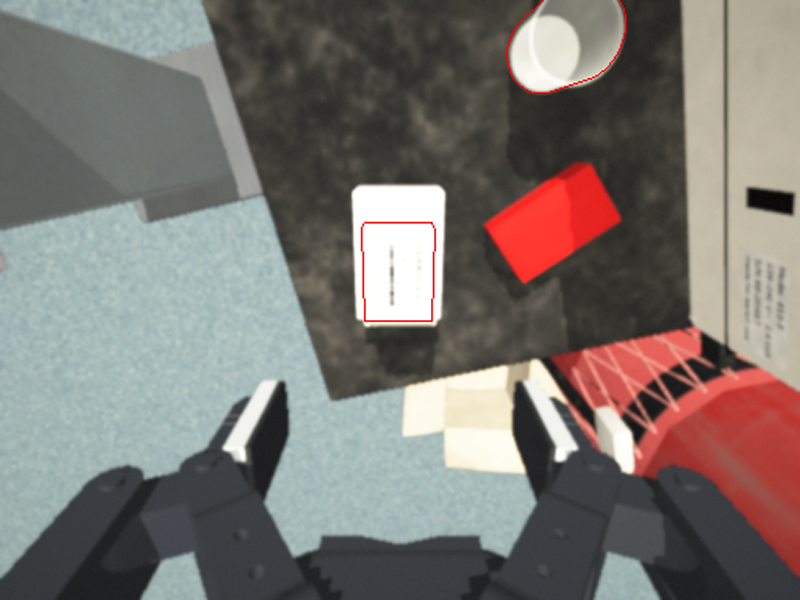

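Request:
drive_tool(
  rows=[
    {"dx": 1,"dy": -0.35,"dz": 0.1,"wx": 0,"wy": 0,"wz": 0,"hand": 80},
    {"dx": 2,"dy": -0.7,"dz": 0.3,"wx": 0,"wy": 0,"wz": 0,"hand": 80},
    {"dx": 3,"dy": -1.05,"dz": 0.5,"wx": 0,"wy": 0,"wz": 0,"hand": 80},
    {"dx": 4,"dy": -1.4,"dz": 0.7,"wx": 0,"wy": 0,"wz": 0,"hand": 80},
    {"dx": 5,"dy": -1.75,"dz": 0.9,"wx": 0,"wy": 0,"wz": 0,"hand": 80},
    {"dx": 6,"dy": -2.1,"dz": 1.1,"wx": 0,"wy": 0,"wz": 0,"hand": 80},
    {"dx": 7,"dy": -2.45,"dz": 1.3,"wx": 0,"wy": 0,"wz": 0,"hand": 80},
    {"dx": 8,"dy": -2.8,"dz": 1.5,"wx": 0,"wy": 0,"wz": 0,"hand": 80},
    {"dx": 8.3,"dy": -2.9,"dz": 2.0,"wx": 0,"wy": 0,"wz": 0,"hand": 80},
    {"dx": 8.3,"dy": -2.9,"dz": 2.6,"wx": 0,"wy": 0,"wz": 0,"hand": 80},
    {"dx": 8.3,"dy": -2.9,"dz": 3.2,"wx": 0,"wy": 0,"wz": 0,"hand": 80},
    {"dx": 8.3,"dy": -2.9,"dz": 3.7,"wx": 0,"wy": 0,"wz": 0,"hand": 80},
    {"dx": 8.3,"dy": -2.9,"dz": 4.1,"wx": 0,"wy": 0,"wz": 0,"hand": 80},
    {"dx": 8.3,"dy": -2.9,"dz": 4.4,"wx": 0,"wy": 0,"wz": 0,"hand": 80},
    {"dx": 8.3,"dy": -2.9,"dz": 4.5,"wx": 0,"wy": 0,"wz": 0,"hand": 80},
    {"dx": 8.3,"dy": -2.9,"dz": 4.5,"wx": 0,"wy": 0,"wz": 0,"hand": 80},
  ],
)

```text
clock: 21.55
eef_pos: [0.4618, 0.223, 0.0023]
tool_rot: [0.783, 0.622, -0.002, -0.0]
ft_force: [0.2, 1.1, -0.3]
grip_width: 0.0798
grasp_force: 0.0
```

```bash
python3 look.py j1 jar
```

```text
21.55 [0.4618 0.223  0.0023] [-1.7983e+02  1.4000e-01  7.6950e+01] tip 0.011
jar_pt [0.4644 0.2248 0.0759] iou 0.948 score 0.58 ext [259. 259.  99. 115.]
```

Request:
drive_tool(
  rows=[
    {"dx": 0.02,"dy": 0,"dz": 0,"wx": 0,"wy": 0,"wz": 0,"hand": 55},
    {"dx": 0.02,"dy": 0,"dz": 0,"wx": 0,"wy": 0,"wz": 0,"hand": 36},
    {"dx": 0.02,"dy": 0,"dz": 0,"wx": 0,"wy": 0,"wz": 0,"hand": 36},
    {"dx": 0.02,"dy": 0,"dz": 0,"wx": 0,"wy": 0,"wz": 0,"hand": 36},
    {"dx": 0.02,"dy": 0,"dz": 0,"wx": 0,"wy": 0,"wz": 0,"hand": 36},
    {"dx": 0.02,"dy": 0,"dz": 0,"wx": 0,"wy": 0,"wz": 0,"hand": 36},
  ],
)

```text
clock: 22.25
eef_pos: [0.4644, 0.2252, 0.0051]
tool_rot: [0.783, 0.622, 0.001, 0.0]
ft_force: [-0.6, 0.4, 5.6]
grip_width: 0.0427
grasp_force: 60.5
```

Request:
drive_tool(
  rows=[
    {"dx": 0,"dy": 0,"dz": -0.2,"wx": 0,"wy": 0,"wz": 0,"hand": 36},
    {"dx": 0,"dy": 0,"dz": -0.7,"wx": 0,"wy": 0,"wz": 0,"hand": 36},
    {"dx": 0,"dy": 0,"dz": -1.4,"wx": 0,"wy": 0,"wz": 0,"hand": 36},
    {"dx": -0.3,"dy": 0.14,"dz": -2.0,"wx": 0,"wy": 0,"wz": 0,"hand": 36},
    {"dx": -0.9,"dy": 0.42,"dz": -2.5,"wx": 0,"wy": 0,"wz": 0,"hand": 36},
    {"dx": -1.6,"dy": 0.75,"dz": -2.6,"wx": 0,"wy": 0,"wz": 0,"hand": 36},
    {"dx": -2.3,"dy": 1.08,"dz": -2.6,"wx": 0,"wy": 0,"wz": 0,"hand": 36},
    {"dx": -3.0,"dy": 1.41,"dz": -2.6,"wx": 0,"wy": 0,"wz": 0,"hand": 36},
    {"dx": -3.7,"dy": 1.74,"dz": -2.6,"wx": 0,"wy": 0,"wz": 0,"hand": 36},
    {"dx": -4.4,"dy": 2.07,"dz": -2.6,"wx": 0,"wy": 0,"wz": 0,"hand": 36},
    {"dx": -5.1,"dy": 2.4,"dz": -2.6,"wx": 0,"wy": 0,"wz": 0,"hand": 36},
    {"dx": -5.7,"dy": 2.69,"dz": -2.5,"wx": 0,"wy": 0,"wz": 0,"hand": 36},
    {"dx": -6.0,"dy": 2.83,"dz": -2.2,"wx": 0,"wy": 0,"wz": 0,"hand": 36},
    {"dx": -6.11,"dy": 2.88,"dz": -1.7,"wx": 0,"wy": 0,"wz": 0,"hand": 36},
    {"dx": -6.11,"dy": 2.88,"dz": -1.1,"wx": 0,"wy": 0,"wz": 0,"hand": 36},
    {"dx": -6.11,"dy": 2.88,"dz": -0.6,"wx": 0,"wy": 0,"wz": 0,"hand": 36},
    {"dx": -6.11,"dy": 2.88,"dz": -0.3,"wx": 0,"wy": 0,"wz": 0,"hand": 36},
    {"dx": -6.11,"dy": 2.88,"dz": -0.12,"wx": 0,"wy": 0,"wz": 0,"hand": 36},
    {"dx": -6.11,"dy": 2.88,"dz": -0.06,"wx": 0,"wy": 0,"wz": 0,"hand": 36},
    {"dx": -6.11,"dy": 2.88,"dz": -0.06,"wx": 0,"wy": 0,"wz": 0,"hand": 36},
  ],
)

```text
clock: 24.25
eef_pos: [0.5347, -0.1051, 0.0068]
tool_rot: [0.783, 0.622, -0.0, -0.0]
ft_force: [0.9, 0.4, 0.2]
grip_width: 0.0431
grasp_force: 60.9
```

```bash
python3 look.py j2 jar:.5358:-.105:0:.003; python3 -c "
from h import *
print(bot.get_obs()['ft_force'],bot.get_obs()['grip_width'])"
```

```text
24.25 [ 0.5347 -0.1051  0.0068] [-1.7998e+02 -1.0000e-02  7.6980e+01] tip 0.011
jar_pt [ 0.5353 -0.1042  0.0928] iou 0.948 score 0.91 ext [257. 261.  96. 116.]
[ 0.59976142  0.42677795 -1.06671227] 0.04275439813785948
```

View pics/j2.png

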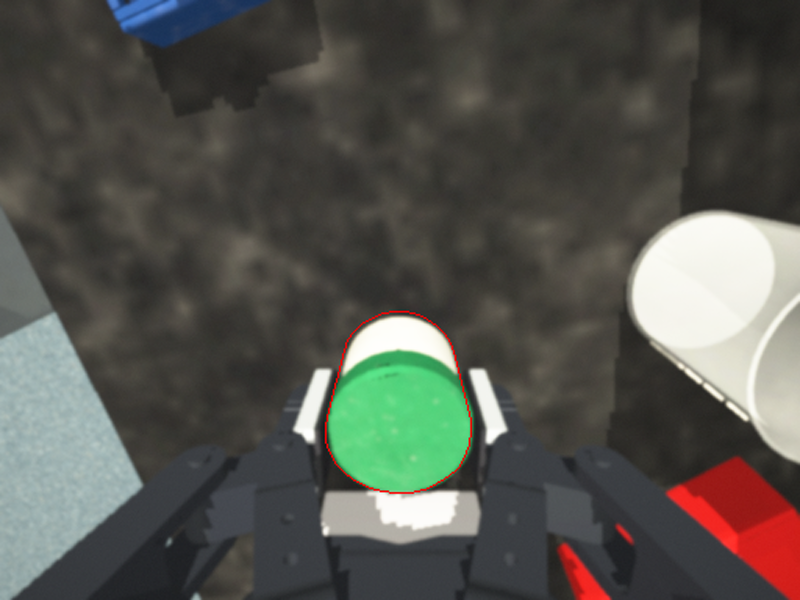

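Jar upright and on the spot; the beaker clears the finger. Lower 1.5–2 mm to contact, release gently (only 58 mm), lift.

Request:
drive_tool(
  rows=[
    {"dx": 0,"dy": 0,"dz": 0.02,"wx": 0,"wy": 0,"wz": 0,"hand": 36},
    {"dx": 0,"dy": 0,"dz": 0.04,"wx": 0,"wy": 0,"wz": 0,"hand": 36},
    {"dx": 0,"dy": 0,"dz": 0.04,"wx": 0,"wy": 0,"wz": 0,"hand": 36},
    {"dx": 0,"dy": 0,"dz": 0.04,"wx": 0,"wy": 0,"wz": 0,"hand": 58},
    {"dx": 0,"dy": 0,"dz": 0.04,"wx": 0,"wy": 0,"wz": 0,"hand": 58},
    {"dx": 0,"dy": 0,"dz": 0.04,"wx": 0,"wy": 0,"wz": 0,"hand": 58},
    {"dx": 0,"dy": 0,"dz": -0.3,"wx": 0,"wy": 0,"wz": 0,"hand": 58},
    {"dx": 0,"dy": 0,"dz": -1.0,"wx": 0,"wy": 0,"wz": 0,"hand": 58},
    {"dx": 0,"dy": 0,"dz": -2.0,"wx": 0,"wy": 0,"wz": 0,"hand": 58},
    {"dx": 0,"dy": 0,"dz": -3.0,"wx": 0,"wy": 0,"wz": 0,"hand": 58},
    {"dx": 0,"dy": 0,"dz": -3.8,"wx": 0,"wy": 0,"wz": 0,"hand": 58},
    {"dx": 0,"dy": 0,"dz": -4,"wx": 0,"wy": 0,"wz": 0,"hand": 58},
    {"dx": 0,"dy": 0,"dz": -4,"wx": 0,"wy": 0,"wz": 0,"hand": 58},
  ],
)

```text
clock: 25.65
eef_pos: [0.5362, -0.1057, 0.2091]
tool_rot: [0.783, 0.622, 0.002, 0.002]
ft_force: [0.4, -0.3, -0.7]
grip_width: 0.0579
grasp_force: 0.0
```

```bash
python3 look.py j3 jar:.5358:-.105:0:0,rack,beaker
```

```text
25.65 [ 0.5362 -0.1057  0.2091] [ 1.7971e+02 -1.0000e-02  7.6950e+01] tip 0.011
jar_pt [ 0.5348 -0.1066  0.1262] iou 0.973 score 0.77 ext [254. 167.  41.  44.]
rack_pt [0.5056 0.0773 0.1228] iou 0.961 score 0.92 ext [191.  34.  69.  65.]
beaker_pt [ 0.6498 -0.0974  0.1994] iou 0.935 score 0.8 ext [356. 141.  71.  59.]
```

Request:
drive_tool(
  rows=[
    {"dx": 1,"dy": -0.4,"dz": 0,"wx": 0,"wy": 0,"wz": 0,"hand": 58},
    {"dx": 2,"dy": -0.8,"dz": 0,"wx": 0,"wy": 0,"wz": 0,"hand": 58},
    {"dx": 3,"dy": -1.2,"dz": 0,"wx": 0,"wy": 0,"wz": -0.1,"hand": 58},
    {"dx": 4,"dy": -1.6,"dz": 0,"wx": 0,"wy": 0,"wz": -0.2,"hand": 58},
    {"dx": 5,"dy": -2.0,"dz": 0,"wx": 0,"wy": 0,"wz": -0.3,"hand": 58},
    {"dx": 6,"dy": -2.4,"dz": 0,"wx": 0,"wy": 0,"wz": -0.4,"hand": 58},
    {"dx": 7,"dy": -2.8,"dz": 0,"wx": 0,"wy": 0,"wz": -0.5,"hand": 58},
    {"dx": 8,"dy": -3.2,"dz": 0,"wx": 0,"wy": 0,"wz": -0.55,"hand": 58},
    {"dx": 8.8,"dy": -3.5,"dz": 0,"wx": 0,"wy": 0,"wz": -0.55,"hand": 58},
    {"dx": 9.09,"dy": -3.63,"dz": 0,"wx": 0,"wy": 0,"wz": -0.55,"hand": 58},
    {"dx": 9.09,"dy": -3.63,"dz": 0,"wx": 0,"wy": 0,"wz": -0.55,"hand": 58},
    {"dx": 9.09,"dy": -3.63,"dz": 0,"wx": 0,"wy": 0,"wz": -0.55,"hand": 58},
  ],
)

```text
clock: 27.05
eef_pos: [0.4593, 0.3785, 0.2044]
tool_rot: [0.767, 0.642, -0.002, 0.0]
ft_force: [-0.0, 0.4, -0.4]
grip_width: 0.0584
grasp_force: 0.0
```

```bash
python3 look.py t1 timer
```

```text
27.05 [0.4593 0.3785 0.2044] [-179.85    0.22   79.83] tip 0.011
timer_pt [ 0.4613  0.3793 -0.1878] iou 0.903 score 0.93 ext [260. 166.  23.  62.]
```

View pics/t1.png

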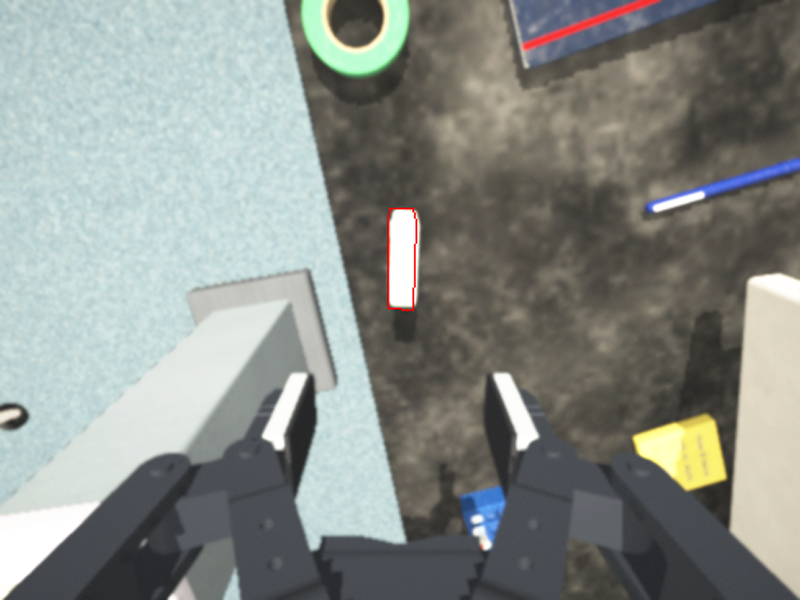

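Request:
drive_tool(
  rows=[
    {"dx": 0.02,"dy": 0,"dz": 0.5,"wx": 0,"wy": 0,"wz": 0.1,"hand": 58},
    {"dx": 0.02,"dy": 0,"dz": 1.1,"wx": 0,"wy": 0,"wz": 0.1,"hand": 58},
    {"dx": 0.02,"dy": 0,"dz": 1.7,"wx": 0,"wy": 0,"wz": 0.1,"hand": 58},
    {"dx": 0.02,"dy": 0,"dz": 2.3,"wx": 0,"wy": 0,"wz": 0.1,"hand": 58},
    {"dx": 0.02,"dy": 0,"dz": 2.9,"wx": 0,"wy": 0,"wz": 0.1,"hand": 58},
    {"dx": 0.02,"dy": 0,"dz": 3.4,"wx": 0,"wy": 0,"wz": 0.1,"hand": 58},
    {"dx": 0.02,"dy": 0,"dz": 3.7,"wx": 0,"wy": 0,"wz": 0.1,"hand": 58},
    {"dx": 0.02,"dy": 0,"dz": 3.78,"wx": 0,"wy": 0,"wz": 0.1,"hand": 45},
    {"dx": 0.02,"dy": 0,"dz": 3.78,"wx": 0,"wy": 0,"wz": 0.1,"hand": 35},
    {"dx": 0.02,"dy": 0,"dz": 3.78,"wx": 0,"wy": 0,"wz": 0.1,"hand": 35},
  ],
)

```text
clock: 28.15
eef_pos: [0.4618, 0.3792, 0.0191]
tool_rot: [0.771, 0.637, 0.001, 0.0]
ft_force: [-0.1, -0.1, 0.0]
grip_width: 0.0348
grasp_force: 0.0
```

```bash
python3 look.py t2 timer
```

```text
28.15 [0.4618 0.3792 0.0191] [ 1.7993e+02 -8.0000e-02  7.9130e+01] tip 0.011
timer_pt [ 0.4619  0.3789 -0.1965] iou 0.906 score 0.6 ext [257. 252.  43. 141.]
```

View pics/t2.png

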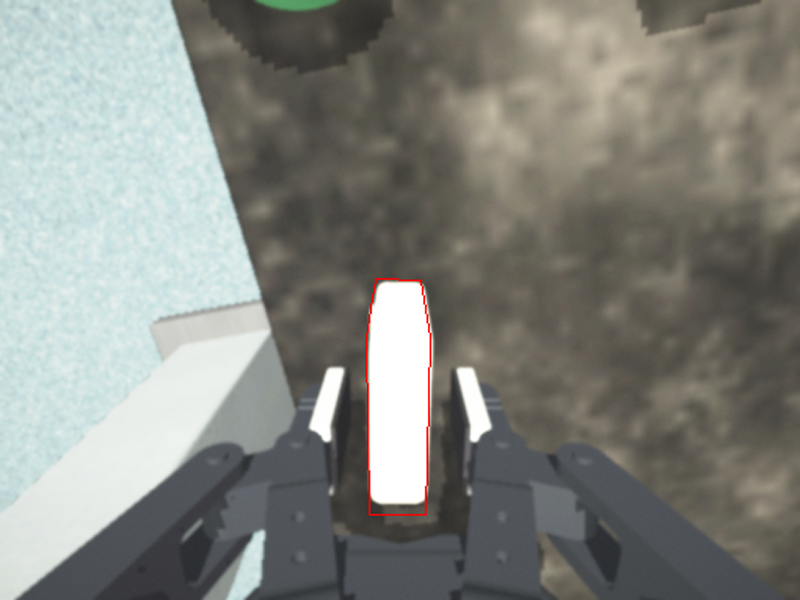

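Request:
drive_tool(
  rows=[
    {"dx": 0,"dy": 0,"dz": 0,"wx": 0,"wy": 0,"wz": 0,"hand": 20},
    {"dx": 0,"dy": 0,"dz": 0,"wx": 0,"wy": 0,"wz": 0,"hand": 10},
    {"dx": 0,"dy": 0,"dz": 0,"wx": 0,"wy": 0,"wz": 0,"hand": 10},
    {"dx": 0,"dy": 0,"dz": 0,"wx": 0,"wy": 0,"wz": 0,"hand": 10},
    {"dx": 0,"dy": 0,"dz": 0,"wx": 0,"wy": 0,"wz": 0,"hand": 10},
  ],
)

```text
clock: 28.75
eef_pos: [0.4616, 0.38, 0.0191]
tool_rot: [0.77, 0.637, 0.001, 0.0]
ft_force: [0.3, 0.0, 5.4]
grip_width: 0.0169
grasp_force: 59.4
```

```bash
python3 look.py t3 timer
```

```text
28.75 [0.4616 0.38   0.0191] [ 1.7991e+02 -1.0000e-01  7.9210e+01] tip 0.011
timer_pt [ 0.4617  0.3787 -0.1889] iou 0.905 score 0.71 ext [257. 254.  42. 143.]
```

Request:
drive_tool(
  rows=[
    {"dx": 0,"dy": 0,"dz": -0.2,"wx": 0,"wy": 0,"wz": 0,"hand": 10},
    {"dx": 0,"dy": 0,"dz": -0.7,"wx": 0,"wy": 0,"wz": 0,"hand": 10},
    {"dx": 0,"dy": 0,"dz": -1.4,"wx": 0,"wy": 0,"wz": 0,"hand": 10},
    {"dx": -0.3,"dy": 0.18,"dz": -2.0,"wx": 0,"wy": 0,"wz": -0.2,"hand": 10},
    {"dx": -0.9,"dy": 0.54,"dz": -2.4,"wx": 0,"wy": 0,"wz": -0.6,"hand": 10},
    {"dx": -1.6,"dy": 0.96,"dz": -2.4,"wx": 0,"wy": 0,"wz": -1.0,"hand": 10},
    {"dx": -2.3,"dy": 1.38,"dz": -2.4,"wx": 0,"wy": 0,"wz": -1.5,"hand": 10},
    {"dx": -3.0,"dy": 1.8,"dz": -2.4,"wx": 0,"wy": 0,"wz": -2.0,"hand": 10},
    {"dx": -3.7,"dy": 2.22,"dz": -2.4,"wx": 0,"wy": 0,"wz": -2.5,"hand": 10},
    {"dx": -4.4,"dy": 2.64,"dz": -2.4,"wx": 0,"wy": 0,"wz": -2.9,"hand": 10},
    {"dx": -5.0,"dy": 3.0,"dz": -2.4,"wx": 0,"wy": 0,"wz": -3.3,"hand": 10},
    {"dx": -5.4,"dy": 3.24,"dz": -2.3,"wx": 0,"wy": 0,"wz": -3.48,"hand": 10},
    {"dx": -5.4,"dy": 3.24,"dz": -1.9,"wx": 0,"wy": 0,"wz": -3.48,"hand": 10},
    {"dx": -5.4,"dy": 3.24,"dz": -1.4,"wx": 0,"wy": 0,"wz": -3.48,"hand": 10},
    {"dx": -5.4,"dy": 3.24,"dz": -0.9,"wx": 0,"wy": 0,"wz": -3.48,"hand": 10},
    {"dx": -5.4,"dy": 3.24,"dz": -0.5,"wx": 0,"wy": 0,"wz": -3.48,"hand": 10},
    {"dx": -5.4,"dy": 3.24,"dz": -0.2,"wx": 0,"wy": 0,"wz": -3.48,"hand": 10},
    {"dx": -5.4,"dy": 3.24,"dz": -0.08,"wx": 0,"wy": 0,"wz": -3.48,"hand": 10},
    {"dx": -5.4,"dy": 3.24,"dz": -0.08,"wx": 0,"wy": 0,"wz": -3.48,"hand": 10},
  ],
)

```text
clock: 30.75
eef_pos: [0.5684, 0.0837, 0.0211]
tool_rot: [0.665, 0.747, -0.001, -0.001]
ft_force: [-0.1, 0.6, -0.7]
grip_width: 0.0168
grasp_force: 58.7
```

```bash
python3 look.py t4 timer:.5703:.084:.115:.004,rack; python3 -c "
from h import *
print(bot.get_obs()['ft_force'],bot.get_obs()['eef_pos'])"
```

```text
30.75 [0.5684 0.0837 0.0211] [-179.86    0.     96.61] tip 0.011
timer_pt missed [257.80444795 235.27444143]
rack_pt [0.5047 0.076  0.1096] iou 0.839 score 0.89 ext [145. 226. 112. 168.]
[ 0.82811221 -0.26302131 -0.76301728] [0.57017035 0.08393052 0.022976  ]
```

View pics/t4.png

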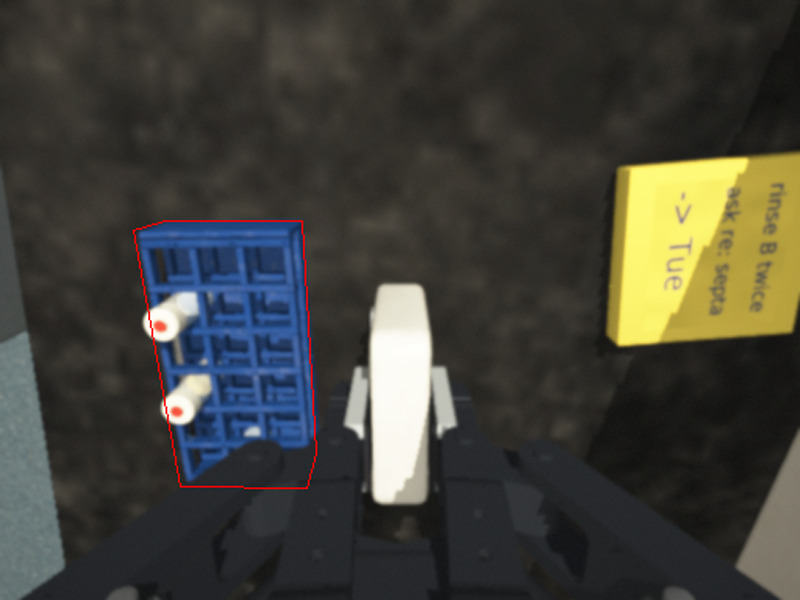

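Request:
drive_tool(
  rows=[
    {"dx": 0,"dy": 0,"dz": 0.04,"wx": 0,"wy": 0,"wz": 0,"hand": 10},
    {"dx": 0,"dy": 0,"dz": 0.07,"wx": 0,"wy": 0,"wz": 0,"hand": 10},
    {"dx": 0,"dy": 0,"dz": 0.08,"wx": 0,"wy": 0,"wz": 0,"hand": 10},
    {"dx": 0,"dy": 0,"dz": 0.08,"wx": 0,"wy": 0,"wz": 0,"hand": 10},
  ],
)

```text
clock: 31.3
eef_pos: [0.5701, 0.0839, 0.0191]
tool_rot: [0.665, 0.747, 0.001, 0.001]
ft_force: [-0.2, -0.7, 5.2]
grip_width: 0.0169
grasp_force: 59.4
```

Contact, same height as at pick-up. Release and lift straight.

Request:
drive_tool(
  rows=[
    {"dx": 0,"dy": 0,"dz": 0,"wx": 0,"wy": 0,"wz": 0,"hand": 22},
    {"dx": 0,"dy": 0,"dz": 0,"wx": 0,"wy": 0,"wz": 0,"hand": 32},
    {"dx": 0,"dy": 0,"dz": 0,"wx": 0,"wy": 0,"wz": 0,"hand": 32},
    {"dx": 0,"dy": 0,"dz": 0,"wx": 0,"wy": 0,"wz": 0,"hand": 32},
    {"dx": 0,"dy": 0,"dz": -0.2,"wx": 0,"wy": 0,"wz": 0,"hand": 32},
    {"dx": 0,"dy": 0,"dz": -0.6,"wx": 0,"wy": 0,"wz": 0,"hand": 32},
    {"dx": 0,"dy": 0,"dz": -1.2,"wx": 0,"wy": 0,"wz": 0,"hand": 32},
    {"dx": 0,"dy": 0,"dz": -2.0,"wx": 0,"wy": 0,"wz": 0,"hand": 32},
    {"dx": 0,"dy": 0,"dz": -3.0,"wx": 0,"wy": 0,"wz": 0,"hand": 40},
    {"dx": 0,"dy": 0,"dz": -4.0,"wx": 0,"wy": 0,"wz": 0,"hand": 60},
    {"dx": 0,"dy": 0,"dz": -4.4,"wx": 0,"wy": 0,"wz": 0,"hand": 60},
    {"dx": 0,"dy": 0,"dz": -4.4,"wx": 0,"wy": 0,"wz": 0,"hand": 60},
    {"dx": 0,"dy": 0,"dz": -4.4,"wx": 0,"wy": 0,"wz": 0,"hand": 60},
  ],
)

```text
clock: 32.6
eef_pos: [0.5694, 0.0838, 0.2385]
tool_rot: [0.665, 0.747, 0.0, 0.0]
ft_force: [-0.4, -0.2, 0.2]
grip_width: 0.0601
grasp_force: 0.0
```

```bash
python3 look.py t5 timer:.5703:.084:.115:0,rack; python3 - <<'E'
from h import *
C=cam("scene");im=bot.camera("scene")
g={"timer_pt":(.5703,.084,.115,0),"jar_pt":(.535,-.1055,0,0),"beaker_pt":(.653,-.098,0,0)}
for t,(x,y,a,z) in g.items():
    q=proj(C,[[x,y,.025]])[0]
    for d in bot.outline_of("scene",t):
        if np.hypot(*(q-d["extent"][:2]))<20: p,f=fit([(C,d["region"])],t,x,y,a,z);print(t,p.round(4),round(1-f,3))
a=cv2.imread("pics/t5.png");b=cv2.resize(im[100:340,200:470,::-1],(675,600),interpolation=cv2.INTER_CUBIC)
cv2.imwrite("pics/fin.png",np.hstack([cv2.resize(a,(400,300)),cv2.resize(b,(400,356))[:300]]) )
E
```

```text
32.6 [0.5694 0.0838 0.2385] [179.93  -0.    96.6 ] tip 0.011
timer_pt [0.5698 0.0854 0.1183] iou 0.895 score 0.92 ext [257. 161.  14.  56.]
rack_pt [0.5059 0.076  0.1274] iou 0.954 score 0.91 ext [204. 156.  50.  87.]
timer_pt [0.5702 0.0822 0.2875] 0.546
jar_pt [ 0.535  -0.1069  0.0817] 0.916
beaker_pt [ 0.653  -0.0977  0.0578] 0.919
```

View pics/fin.png

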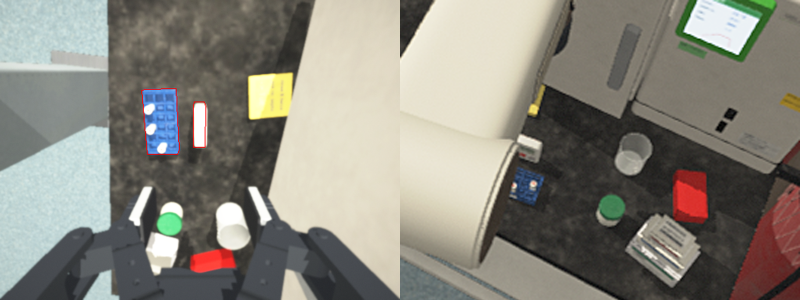

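```bash
python3 -c "
from workcell import bot
print(bot.job_done())"
```

```text
the job is handed in; nothing more can be done
None
```

I handed the job in at about 33 s on the robot's clock. The last camera checks put all three cartons, the jar and the timer within tolerance, with no shift seen in the rack, beaker or large carton. I did not re-check the tape roll, and the verdict was not shown.

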